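# Load the instrument steriliser whose lid may be reverse-threaded

## Task

Sterilise the used forceps: unscrew the steriliser's lid - it may have a left-hand thread, so feel gently which way it gives and never force it - and lay it right way up on the blue mat. Lay every pair of forceps flat inside the chamber, put the lid back on and screw it fully shut so that the red lines meet, and only then turn the timer clockwise to the green mark. Leave the penlight, the marker and everything else where they are.

Things in the scene. Friction and masses are not known exactly. Their poses are not given: they have to be found in the camera images.
- steriliser: Fixed bench-top steriliser, white housing 70 mm high (x -0.107 to 0.107, y -0.214 to 0.108 m). Origin: on the worktop under the middle of its round steel chamber; x away from its front, y to its left. Chamber tube: 152 mm inside, 164 mm outside, rim 122 mm above the worktop, rack 44 mm below the rim. Console (y -0.206 to -0.120, x -0.100 to 0.050 m, 115 mm high) carries the timer.
- chamber (a point): Middle of the chamber's flat rack (its floor), 78 mm above the worktop, 44 mm below the rim; axes as the steriliser's. Forceps are inside when they lie on this floor or on one another, wholly below the rim, their middles within 55 mm of this point.
- rim (a point): Middle of the chamber's mouth. The tube carries two thread flanges outside, at its +x and -x. The lid closes with a hard, rigid stop: stop turning at about 1 N m. A free lid resists with about 0.2 N m. A plug under the lid centres it within 3 mm in the mouth; closed, the lid's origin lies 24 mm below this point.
- lid_1: Screw lid, steel, 204 mm across, 0.4 kg, loose. Exactly one of the like-looking lids lid_1 and lid_2 is there (the other reads None), screwed on the steriliser at the start; one has a right-hand, one a left-hand thread. Origin: middle of the lower edge of its 25 mm skirt (4 mm wall, open below); x along its bar handle. It is the same after a half turn. Plate 24 to 31 mm above the origin.
- lid_2: The other lid: all as for lid_1. Fully closed, a lid's x lies along the steriliser's x (either way round), the red lines on skirt and chamber meet, and it stops within 2 degrees. It opens the other way, turning freely; from 42 to 128 degrees from closed it lifts straight off or is set on again; beyond that it runs under the next flanges. At the start it is closed within 6 degrees.
- lid_1_handle (a point): On lid_1's axis in its black bar handle, 50 mm above the lid's origin. The bar lies along the lid's x: 92 mm long, 18 mm wide, from 33 to 62 mm above the lid's origin; pinch it across the 18 mm at its middle, turn and lift there.
- lid_2_handle (a point): The same for lid_2.
- mat: Fixed blue silicone mat for the lid, 212 x 212 x 2.5 mm, on the worktop to the left of the steriliser, kept clear. Origin: middle of its underside. The lid is to lie on it right way up, its middle within 60 mm of the mat's.
- timer (a joint): Timer knob on the console, axis vertical, rad, grows clockwise from above; 0 = pointer to the steriliser's front (-x), green mark at 2.094 (120 degrees), end stop at 4.2. It starts between 0 and 0.35, stays where it is left; friction 0.05 N m. Black disc 55 mm across with a bar grip 46 mm long, 13 mm wide, its top 30 mm above the console; a white line on it is the pointer.
- timer_grip (a point): On the timer's axis, 19 mm above the console top (135 mm above the worktop), middle of the bar grip; its x axis lies along the bar, and the pointer is on its -x side.
- timer_mark (a point): The green mark on the console top, 30 mm from the timer's axis.
- penlight: Black examination penlight with white end, 17 x 114 x 19 mm, lying along its y; bystander, stays outside the steriliser.
- pen_marker: Black and white marker pen, 17 x 135 x 16 mm, lying along its y; bystander.
- forceps_1: Pair of steel forceps (straight), 14 x 115 x 9 mm, lying along its y, about 20 g. Origin: middle of the underside; pinch across x near the middle (there 9 mm high). Three to five of forceps_1 to forceps_5 are there; absent ones read None.
- forceps_2: Pair of steel forceps (fine-tipped), 14 x 115 x 9 mm, lying along its y, about 20 g. Origin: middle of the underside; pinch across x near the middle (there 9 mm high). Three to five of forceps_1 to forceps_5 are there; absent ones read None.
- forceps_3: Pair of steel forceps (straight), 14 x 115 x 9 mm, lying along its y, about 20 g. Origin: middle of the underside; pinch across x near the middle (there 9 mm high). Three to five of forceps_1 to forceps_5 are there; absent ones read None.
- forceps_4: Pair of steel forceps (fine-tipped), 14 x 115 x 9 mm, lying along its y, about 20 g. Origin: middle of the underside; pinch across x near the middle (there 9 mm high). Three to five of forceps_1 to forceps_5 are there; absent ones read None.
- forceps_5: Pair of steel forceps (straight), 14 x 115 x 9 mm, lying along its y, about 20 g. Origin: middle of the underside; pinch across x near the middle (there 9 mm high). Three to five of forceps_1 to forceps_5 are there; absent ones read None.

How it is judged:
By the outcome, as a careful person would: the job done as asked, in the order asked, and still so for the second after the job is handed in, with the robot touching nothing.
Of lid_1, lid_2 only 1 to 1 are there at a start; the rules pass over those that are not, and their reading is None.
Of forceps_1, forceps_2, forceps_3, forceps_4, forceps_5 only 3 to 5 are there at a start; the rules pass over those that are not, and their reading is None.
At some moment in a run one of forceps_1, forceps_2, forceps_3, forceps_4, forceps_5 may be knocked a few centimetres aside while the robot is not near it.
It also fails if it takes over 210 s, if anything falls off the work surface, if the arm or the gripper's body presses on something with over 40 N, if the wrist force passes 120 N, or if a joint passes its speed limit or range.

## Robot

A 6-joint arm with a two-finger parallel gripper is mounted at the origin on a cart in front of the work surface, level with it; the furniture and walls round the work are solid. World frame = base frame: x ahead of the robot, y to its left, z up, the work surface at z = 0. Lengths are in mm, angles in rad, forces in N, time in s.
With the tool pointing down it reaches from about 275 to 750 mm from the base axis. Payload 10.2 kg.
Tool frame: the origin (TCP) lies on the centre line of the jaws, within the pads' length; the fingertips stand 8 mm ahead of it and the grasp point (between the pads) lies 11 mm behind it; x points along the fingers, y is the direction in which the jaws open and shut, and the axes are right-handed (so a half turn about x gives the same grasp; the last joint's range is limited). The gripper opens to 85 mm and grips with 20 to 120 N. Pads are 22 mm wide; open, the fingers measure 114 mm over their backs; the gripper's body (76 mm by 85 mm) begins 54 mm behind the grasp point. The pads swing forward as they close: fully open they stand 13 mm farther back than shut.
Start: joints at [0.996, 0.313, 1.498, -0, 1.331, -0.223], TCP at [180.922, 492.847, 239.294] pointing down, gripper open.
Joint ranges: [-2.94, 2.94], [-0.97, 2.17], [0.19, 2.56], [-1.23, 4.37], [0.02, 3.11], [-2.88, 2.88]. Speed limits (rad/s): [2.39, 2.39, 3.01, 3.14, 3.14, 3.14].

## Interface

Orientations are given as a unit quaternion [w, x, y, z].
In Python, from rig import ctrl, vision, workorder gives the robot as it stands. The module is installed in compiled form; this text tells all that it offers.
- The arm moves only by the shell command python3 -m jog 'ROWS' [OPENING] [FORCE]. ROWS is JSON, a list that holds one entry, the list of rows, each a list of 6 numbers: the shift along the tool's x, y, z in m, then the turn, a rotation vector about the tool's x, y, z in rad. A call has 1 to 12 rows; each row shifts and turns the commanded pose from where the row before left it, along the tool's axes as they then stand; what a row does not reach is not made up. A row lasts 1/8 s, in which the tool goes at most 62.5 mm and 10.7 degrees, less where a joint would pass 70% of its speed; a pose out of reach is approached as far as the arm can. A call is refused whole if a number of a shift passes 0.0625 or a number of a turn 0.188, either way. A call with a gripper value outside its range is refused whole. OPENING is the closure in counts, from 0 (fully open) to 255 (shut), set as the call begins (- or left out, the last holds). The fingers move at their own pace and stop on an object; FORCE is the grip in N (left out, the last holds). Time passes only in rows, so rows that do not move let the fingers close. It gives the time, the measured TCP pose, the force and the opening at its end, in the units of the state.
- ctrl.sense(): the state, without advancing time (a new reading comes with each control period).
- vision.capture(name): name is "side" or "top" or "wrist"; returns a dict with "image" (400x640x3 uint8, red, green, blue), "mtx" (3x3 intrinsics, pixels), "R" (3x3) and "t" (3): a world point X has camera coordinates R X + t; the wrist camera has in their place "hand_eye" (4x4, takes a point from camera to tool coordinates, whose origin is the TCP and whose axes are the tool frame's). Camera axes: x right, y down, z forward; pixel columns grow to the right and rows downward; lengths in mm; the calibration is good to about 2 mm. A picture is of the moment at which its call begins: read the wrist's pose just before it. There is no depth.
- workorder.finish_job(): hands the job in, once; it reports no verdict.
The state is a dict: "time_s": time; "joints": joint angles; "dq": joint speeds; "tau": joint torques, N m; "eef_pos": TCP position; "ee_rot": TCP orientation; "force": force on the tool from outside, world axes, zero at the start; "wrist_torque": the same for the moment, N m; "grip_width": opening from 0.0 (shut) to 1.0 (fully open).
Only numpy, scipy, OpenCV 4.12 (cv2) and the standard library are available. Lean on these libraries where they do the work, as an engineer would, in place of code of your own. Each camera call takes 0.05 s, during which the arm holds its last target.

## Working session

There is one attempt and no reset: what is moved stays moved. The work goes in short steps, Python scripts to look and compute and a shell command to move; the robot and the scene stay as the last step left them, time stands still between calls to the robot, and variables do not carry over. Pictures are saved under pics/ and viewed, and the job is handed in when it is done.

```bash
mkdir -p pics; python3 - <<'E'
from rig import ctrl, vision
import cv2
s=ctrl.sense(); print(s)
for n in ["side","top","wrist"]:
    c=vision.capture(n); cv2.imwrite(f"pics/{n}0.png",c["image"][:,:,::-1])
    print(n,{k:v.tolist() if hasattr(v,'tolist') else v for k,v in c.items() if k!="image"})
E
```

```text
{'time_s': 0.0, 'joints': array([ 9.95613149e-01,  3.13444542e-01,  1.49844644e+00,  1.55211128e-05,
        1.33102907e+00, -2.23385813e-01]), 'dq': array([ 0.00110313, -0.00044903, -0.00069124, -0.0001745 , -0.00088118,
       -0.00106324]), 'tau': array([ 5.14034618e-04, -4.12270188e+01, -2.59743941e+01, -1.21798180e-04,
        4.16043316e-03,  7.18179376e-05]), 'eef_pos': array([180.76508941, 492.62509886, 238.73435238]), 'ee_rot': array([ 0.69600815,  0.1233097 ,  0.69638287, -0.12417033]), 'force': array([ 0.06215475, -0.51004589,  0.12417436]), 'wrist_torque': array([ 0.01959163, -0.01698093,  0.04614248]), 'grip_width': 0.9994290954895689}
side {'mtx': [[455.56840382632373, 0.0, 315.7936955256907], [0.0, 455.56840382632373, 199.69403619759606], [0.0, 0.0, 1.0]], 'R': [[-0.9899156817000175, -0.1413174883510016, -0.009813796948894954], [-0.040574511991303984, 0.349232106632752, -0.9361573824275049], [0.13572270296843178, -0.9263186833822441, -0.35144422703457273]], 't': [515.7972654023187, 150.75309280009125, 1075.2346473683276]}
top {'mtx': [[375.7025038714151, 0.0, 320.1447464057278], [0.0, 375.7025038714151, 205.7878679000627], [0.0, 0.0, 1.0]], 'R': [[0.02025009303051418, -0.9997930277150364, 0.0019584342357516537], [-0.9875580928532919, -0.02030774039082459, -0.15593783671767356], [0.15594533328132798, 0.0012236881216725795, -0.9877649293304336]], 't': [-45.143004299522275, 555.5884082982028, 1004.1101330896978]}
wrist {'mtx': [[327.355558067665, 0.0, 317.7433882340117], [0.0, 327.355558067665, 201.2387214609823], [0.0, 0.0, 1.0]], 'hand_eye': [[0.0002403295381891446, -0.2856746036032189, 0.9583266473900508, -134.30569077841724], [0.9999999687910558, 3.239469508767559e-06, -0.0002498147131492125, -1.8034745466125601], [6.82612491996486e-05, 0.9583266775195438, 0.28567459546615664, -73.82587626943136], [0.0, 0.0, 0.0, 1.0]]}
```

View pics/top0.png

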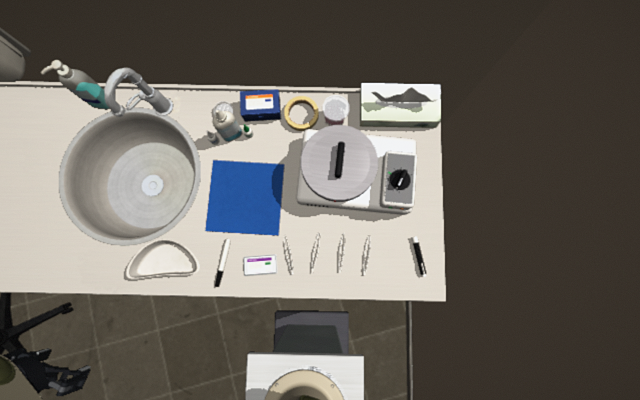

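View pics/side0.png

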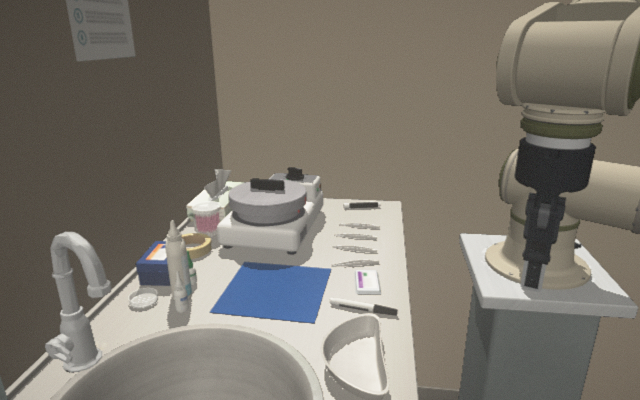

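View pics/wrist0.png

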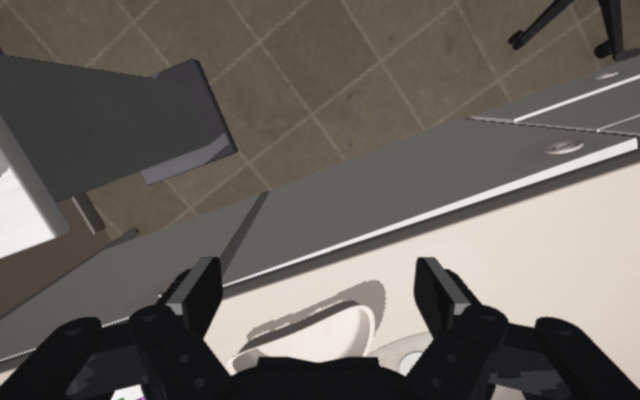

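```bash
cat > h.py <<'E'
import numpy as np, cv2
from rig import ctrl, vision
from scipy.spatial.transform import Rotation as Ro
def rot(q): return Ro.from_quat([q[1],q[2],q[3],q[0]]).as_matrix()
def cam(n):
    s=ctrl.sense(); c=vision.capture(n)
    if n=="wrist":
        T=np.eye(4); T[:3,:3]=rot(s["ee_rot"]); T[:3,3]=s["eef_pos"]
        M=T@c["hand_eye"]; R=M[:3,:3].T; t=-R@M[:3,3]
        c["R"],c["t"]=R,t
    np.savez(f"cam_{n}.npz",**{k:c[k] for k in("mtx","R","t")})
    return c
def load(n): return dict(np.load(f"cam_{n}.npz"))
def px2w(c,u,v,z):
    d=c["R"].T@np.linalg.solve(c["mtx"],[u,v,1.]); o=-c["R"].T@c["t"]
    return o+d*(z-o[2])/d[2]
def w2px(c,X):
    p=c["mtx"]@(c["R"]@np.array(X,float)+c["t"]); return p[:2]/p[2]
def crop(img,x0,y0,x1,y1,k,fn):
    cv2.imwrite(fn,cv2.resize(img[y0:y1,x0:x1,::-1],None,fx=k,fy=k,interpolation=cv2.INTER_CUBIC))
def st():
    s=ctrl.sense(); R=rot(s["ee_rot"])
    print("t%.2f pos %s tcpx %s tcpy %s F %s T %s g %.3f j %s"%(s["time_s"],s["eef_pos"].round(1),R[:,0].round(3),R[:,1].round(3),s["force"].round(1),s["wrist_torque"].round(2),s["grip_width"],s["joints"].round(2)))
    return s
def need(p,yaw=None):
    """shift in tool axes (m) to reach p with tool down and jaw axis at yaw(rad, world), and rotvec in tool"""
    s=st(); R=rot(s["ee_rot"])
    d=R.T@(np.array(p,float)-s["eef_pos"])/1000
    print("tool shift",d.round(4))
    if yaw is not None:
        best=None
        for y in(yaw,yaw+np.pi):
            Y=np.array([np.cos(y),np.sin(y),0]);X=np.array([0,0,-1.]);Z=np.cross(X,Y)
            G=np.stack([X,Y,Z],1); r=Ro.from_matrix(R.T@G).as_rotvec(); print(" turn (tool) ",r.round(4))
E
python3 - <<'E'
from h import *
c=cam("top"); im=c["image"]
print(w2px(c,[181,493,239]))
crop(im,285,110,445,230,5,"pics/t1.png"); crop(im,200,225,440,295,3.3,"pics/t2.png")
E
```

```text
[ 68.41984612 361.16744224]
```

View pics/t1.png

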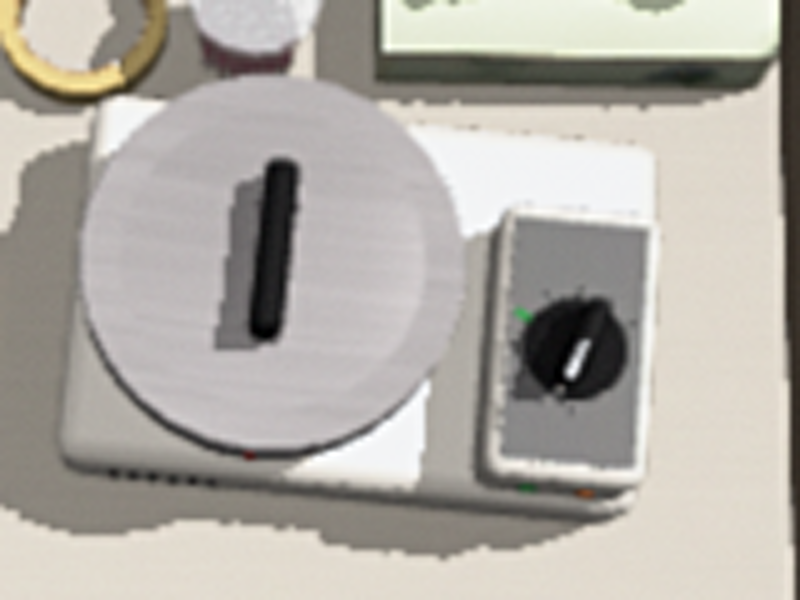

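View pics/t2.png

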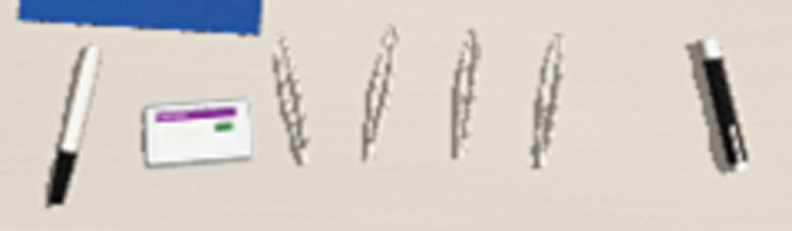

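```bash
python3 - <<'E'
from h import *
c=load("top")
P=lambda u,v,z,x0=285,y0=110,k=5:px2w(c,x0+u/k-0.4,y0+v/k-0.4,z)[:2]
a=P(265,332,160);b=P(285,167,160);print("bar",a,b,(a+b)/2,np.degrees(np.arctan2(*(b-a)[::-1])))
# lid top disc extents z=129
L,R_,T=P(80,255,129),P(462,270,129),P(272,75,129);print("disc",L,R_,T,(L+R_)/2)
# console top corners z=115: 
for n,p in dict(tl=(503,212),tr=(655,220),bl=(490,478),br=(637,488)).items(): print(n,P(*p,115))
for n,p in dict(hl=(65,465),hbr=(420,490)).items(): print(n,P(*p,70))
a=P(575,378,140);b=P(597,305,145);print("ptr",a,b);print("knob disc",P(575,348,130)); print("mark",P(522,314,115))
print("red",P(250,455,98))
for n,p in {"A":((280,40),(303,162)),"B":((392,28),(368,158)),"C":((472,32),(457,157)),"D":((558,38),(537,165))}.items():
    q=[px2w(c,200+u/3.3-.35,225+v/3.3-.35,5)[:2] for u,v in p]; d=q[0]-q[1]
    print(n,((q[0]+q[1])/2).round(1),"len",np.linalg.norm(d).round(1),"ang",np.degrees(np.arctan2(d[1],d[0])).round(1))
for u,v in((208.5,161),(284,163),(281,235),(207,231)): print("mat",px2w(c,u,v,2.5)[:2])
E
```

```text
bar [614.5021465  -76.15816173] [700.72780972 -85.20833135] [657.61497811 -80.68324654] -5.9917761567852015
disc [661.15091709  19.47387509] [ 657.22827088 -179.76518512] [761.65732578 -79.43737854] [659.18959399 -80.14565502]
tl [ 693.35703835 -203.79755285]
tr [ 690.63806486 -284.52159438]
bl [ 550.00778126 -196.07496361]
br [ 546.31813567 -272.3810769 ]
hl [559.74922807  27.67929743]
hbr [ 549.95432139 -165.52334342]
ptr [ 598.5328237 -235.5840422] [ 635.77545503 -246.24307443]
knob disc [ 616.57539225 -237.92215561]
mark [ 637.8815901  -213.43340701]
red [562.50292783 -71.85583042]
A [419.1  54.6] len 106.0 ang 12.7
B [427.6 -21.4] len 112.8 ang -9.3
C [427.7 -94. ] len 107.5 ang -6.2
D [ 423.2 -165.4] len 110.0 ang -9.4
mat [689.99638401 298.63018963]
mat [688.54542336  75.52327045]
mat [475.9050721   76.61893255]
mat [483.04114787 289.14460811]
```

```bash
python3 - <<'E'
from h import *
need([658,-80.5,240],np.radians(84))
E
```

```text
t0.20 pos [180.9 492.7 239. ] tcpx [-0.    -0.001 -1.   ] tcpy [ 0.345  0.939 -0.001] F [-0.9 -0.1 -0.7] T [ 0.02 -0.    0.01] g 0.997 j [ 1.    0.31  1.5  -0.    1.33 -0.22]
tool shift [-0.0009 -0.3736  0.6455]
 turn (tool)  [-0.2472 -0.0003  0.0007]
 turn (tool)  [2.8944e+00 1.1000e-03 4.0000e-04]
```

```bash
python3 -m jog '[[[0,0,0,-0.124,0,0],[0,0,0,-0.123,0,0],[0,-0.0434,0.0445,0,0,0],[0,-0.0434,0.0445,0,0,0],[0,-0.0434,0.0445,0,0,0],[0,-0.0434,0.0445,0,0,0],[0,-0.0434,0.0445,0,0,0],[0,-0.0434,0.0445,0,0,0],[0,-0.0434,0.0445,0,0,0],[0,-0.0434,0.0445,0,0,0],[0,-0.0434,0.0445,0,0,0]]]' 0 40; python3 -m jog '[[[0,-0.0434,0.0445,0,0,0],[0,0,0,0,0,0],[0,0,0,0,0,0]]]'
python3 - <<'E'
from h import *
need([658,-80.5,240],np.radians(84))
c=cam("wrist"); cv2.imwrite("pics/w1.png",c["image"][:,:,::-1])
E
```

```text
time_s: 1.58
eef_pos: [539.4, 60.7, 239.3]
ee_rot: [0.706, 0.037, 0.706, -0.037]
force: [-0.2, 1.0, 0.3]
grip_width: 1.002
time_s: 1.95
eef_pos: [577.8, 15.0, 238.9]
ee_rot: [0.706, 0.037, 0.706, -0.037]
force: [0.1, 0.4, 0.1]
grip_width: 1.001
t1.95 pos [577.8  15.  238.9] tcpx [-0.001  0.    -1.   ] tcpy [0.105 0.994 0.   ] F [0.1 0.4 0.1] T [-0.01  0.   -0.02] g 1.001 j [-0.18  0.43  1.33  0.    1.38 -1.64]
tool shift [-0.0012 -0.0865  0.0898]
 turn (tool)  [-0.0002 -0.0009 -0.0003]
 turn (tool)  [ 3.1414e+00 -4.0000e-04  1.5000e-03]
```

View pics/w1.png

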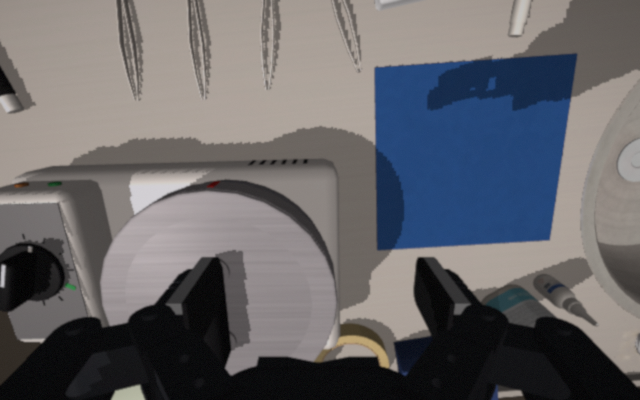

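```bash
python3 - <<'E'
from h import *
c=cam("wrist"); crop(c["image"],0,140,340,300,2.35,"pics/w1c.png"); crop(c["image"],180,160,250,210,10,"pics/w1d.png")
E
```

```text
(no output)
```

View pics/w1d.png

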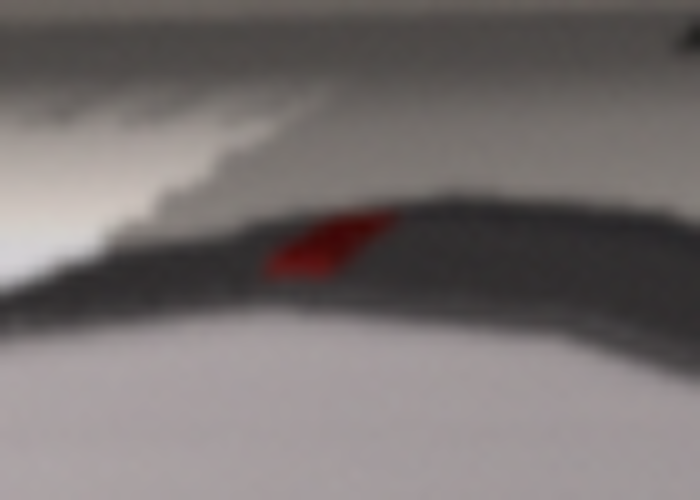

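View pics/w1c.png

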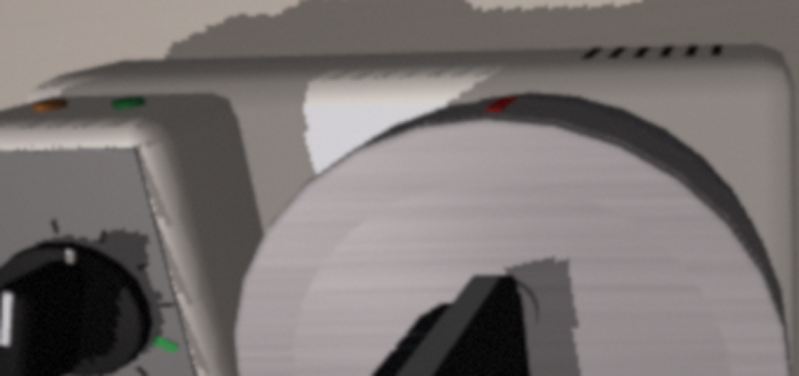

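```bash
python3 -m jog '[[[0,-0.043,0.045,0,0,0],[0,-0.0435,0.045,0,0,0],[0,0,0,0,0,0],[0,0,0,0,0,0]]]'
python3 - <<'E'
from h import *
need([658,-80.5,142],np.radians(84))
c=cam("wrist"); cv2.imwrite("pics/w2.png",c["image"][:,:,::-1])
E
```

```text
time_s: 2.55
eef_pos: [658.1, -79.4, 239.4]
ee_rot: [0.706, 0.037, 0.706, -0.036]
force: [0.2, 1.2, -0.1]
grip_width: 0.996
t2.55 pos [658.1 -79.4 239.4] tcpx [-0.  0. -1.] tcpy [0.103 0.995 0.   ] F [ 0.2  1.2 -0.1] T [-0.02 -0.09 -0.03] g 0.996 j [-0.3   0.63  1.01  0.    1.5  -1.76]
tool shift [ 0.0974 -0.0011  0.    ]
 turn (tool)  [ 0.0011 -0.0003 -0.0003]
 turn (tool)  [-3.1405e+00  5.0000e-04 -5.0000e-04]
```

View pics/w2.png

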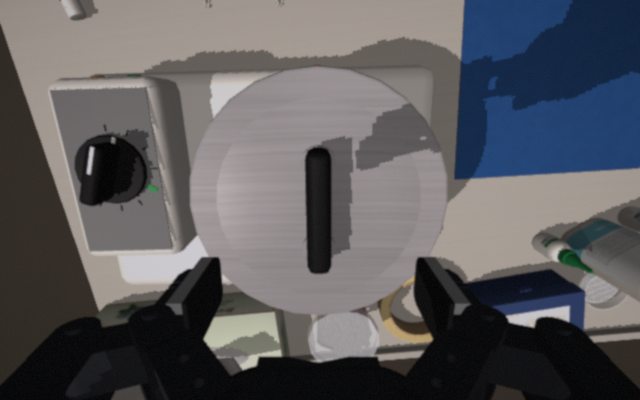

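```bash
python3 -m jog '[[[0.04,0,0,0,0,0],[0.035,0,0,0,0,0],[0.022,-0.001,0,0,0,0],[0,0,0,0,0,0],[0,0,0,0,0,0]]]'; python3 -m jog '[[[0,0,0,0,0,0],[0,0,0,0,0,0],[0,0,0,0,0,0],[0,0,0,0,0,0],[0,0,0,0,0,0],[0,0,0,0,0,0],[0,0,0,0,0,0],[0,0,0,0,0,0]]]' 255 60
python3 -c "
from h import *
st()"
```

```text
time_s: 3.22
eef_pos: [658.7, -81.1, 144.2]
ee_rot: [0.707, 0.036, 0.705, -0.037]
force: [0.1, -0.7, 0.5]
grip_width: 1.001
time_s: 4.22
eef_pos: [658.5, -81.6, 142.7]
ee_rot: [0.706, 0.037, 0.706, -0.037]
force: [-0.1, 0.8, 4.5]
grip_width: 0.2
t4.22 pos [658.5 -81.6 142.7] tcpx [ 0.001 -0.    -1.   ] tcpy [0.105 0.995 0.   ] F [-0.1  0.8  4.5] T [0.3  0.05 0.04] g 0.200 j [-0.3   0.7   1.15  0.    1.29 -1.77]
```

```bash
python3 -m jog '[[[0,0,0,0.02,0,0],[0,0,0,0.02,0,0],[0,0,0,0,0,0]]]'; python3 -c "
from h import *
st()"
```

```text
time_s: 4.6
eef_pos: [658.6, -81.8, 142.7]
ee_rot: [0.706, 0.051, 0.705, -0.051]
force: [-0.3, 1.0, 5.7]
grip_width: 0.201
t4.60 pos [658.6 -81.8 142.7] tcpx [ 0.001 -0.001 -1.   ] tcpy [ 0.144  0.99  -0.   ] F [-0.3  1.   5.7] T [ 0.26 -0.02  0.24] g 0.201 j [-0.3   0.7   1.15 -0.    1.29 -1.73]
```

```bash
python3 -m jog '[[[0,0,0,0.02,0,0],[0,0,0,0.02,0,0],[0,0,0,0,0,0]]]'; python3 -c "
from h import *
st()";  python3 -m jog '[[[0,0,0,0.02,0,0],[0,0,0,0.02,0,0],[0,0,0,0,0,0]]]'; python3 -c "
from h import *
st()"
```

```text
time_s: 4.97
eef_pos: [658.6, -81.9, 142.7]
ee_rot: [0.704, 0.065, 0.704, -0.065]
force: [-0.4, 0.2, 4.9]
grip_width: 0.195
t4.97 pos [658.6 -81.9 142.7] tcpx [ 0.001 -0.001 -1.   ] tcpy [ 0.183  0.983 -0.   ] F [-0.4  0.2  4.9] T [0.14 0.   0.26] g 0.195 j [-0.3   0.7   1.15 -0.    1.29 -1.69]
time_s: 5.35
eef_pos: [658.6, -81.9, 142.7]
ee_rot: [0.703, 0.079, 0.702, -0.079]
force: [-0.1, 0.8, 5.4]
grip_width: 0.195
t5.35 pos [658.6 -81.9 142.7] tcpx [ 0.001 -0.001 -1.   ] tcpy [ 0.223  0.975 -0.   ] F [-0.1  0.8  5.4] T [0.13 0.04 0.24] g 0.195 j [-0.3   0.7   1.15 -0.    1.29 -1.65]
```

```bash
python3 -m jog '[[[0,0,0,0.02,0,0],[0,0,0,0.02,0,0],[0,0,0,0.02,0,0],[0,0,0,0.02,0,0],[0,0,0,0,0,0]]]'; python3 -c "
from h import *
st()"
```

```text
time_s: 5.98
eef_pos: [658.6, -81.9, 142.7]
ee_rot: [0.699, 0.107, 0.699, -0.107]
force: [-0.8, 0.1, 5.5]
grip_width: 0.197
t5.97 pos [658.6 -81.9 142.7] tcpx [ 0.001 -0.001 -1.   ] tcpy [ 0.3    0.954 -0.   ] F [-0.8  0.1  5.5] T [0.14 0.02 0.24] g 0.197 j [-0.3   0.7   1.15 -0.    1.29 -1.57]
```

```bash
python3 -m jog '[[[0,0,0,0.1,0,0],[0,0,0,0.1,0,0],[0,0,0,0.1,0,0],[0,0,0,0.1,0,0],[0,0,0,0.1,0,0],[0,0,0,0,0,0]]]'; python3 -c "
from h import *
st()"; python3 -m jog '[[[0,0,0,0.1,0,0],[0,0,0,0.1,0,0],[0,0,0,0.1,0,0],[0,0,0,0.1,0,0],[0,0,0,0.1,0,0],[0,0,0,0.1,0,0],[0,0,0,0.05,0,0],[0,0,0,0,0,0]]]'; python3 -c "
from h import *
st()"
```

```text
time_s: 6.72
eef_pos: [659.0, -81.1, 142.7]
ee_rot: [0.651, 0.277, 0.65, -0.276]
force: [2.7, 4.2, 5.4]
grip_width: 0.194
t6.72 pos [659.  -81.1 142.7] tcpx [ 0.002  0.001 -1.   ] tcpy [0.721 0.693 0.002] F [2.7 4.2 5.4] T [ 0.78 -0.41 -0.3 ] g 0.194 j [-0.3   0.7   1.15  0.    1.29 -1.07]
time_s: 7.72
eef_pos: [659.3, -80.2, 142.7]
ee_rot: [0.529, 0.471, 0.528, -0.468]
force: [6.3, 8.5, 4.1]
grip_width: 0.198
t7.72 pos [659.3 -80.2 142.7] tcpx [ 0.003  0.002 -1.   ] tcpy [0.993 0.118 0.003] F [6.3 8.5 4.1] T [ 1.19 -0.85  0.11] g 0.198 j [-0.3   0.7   1.15  0.    1.29 -0.42]
```

```bash
python3 -m jog '[[[-0.01,0,0,0,0,0],[-0.02,0,0,0,0,0],[0,0,0,0,0,0]]]'; python3 -c "
from h import *
st()"; python3 -m jog '[[[-0.03,0,0,0,0,0],[-0.04,0,0,0,0,0],[0,0,0,0,0,0],[0,0,0,0,0,0]]]'; python3 -c "
from h import *
c=cam('top'); crop(c['image'],190,80,450,300,3,'pics/t3.png')
need([585,186,222])"
```

```text
time_s: 8.1
eef_pos: [658.4, -82.0, 172.3]
ee_rot: [0.529, 0.47, 0.528, -0.47]
force: [0.2, -0.5, -4.2]
grip_width: 0.197
t8.10 pos [658.4 -82.  172.3] tcpx [ 0.    -0.001 -1.   ] tcpy [0.993 0.117 0.   ] F [ 0.2 -0.5 -4.2] T [ 0.03  0.06 -0.03] g 0.197 j [-0.3   0.67  1.12 -0.    1.35 -0.42]
time_s: 8.6
eef_pos: [657.7, -81.7, 239.5]
ee_rot: [0.527, 0.469, 0.529, -0.471]
force: [-0.3, 0.3, -4.6]
grip_width: 0.198
t8.65 pos [657.7 -81.7 239.4] tcpx [-0.004  0.001 -1.   ] tcpy [ 0.993  0.116 -0.004] F [ 0.2  0.  -4.2] T [-0.    0.05 -0.03] g 0.199 j [-0.3   0.63  1.01 -0.    1.5  -0.42]
tool shift [ 0.018  -0.0411 -0.2742]
```

View pics/t3.png

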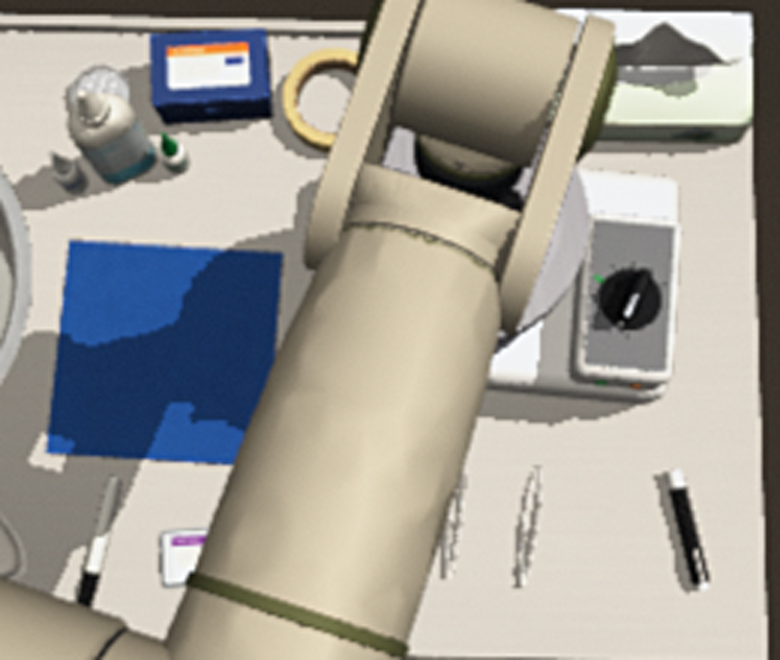

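```bash
python3 -m jog '[[[0,-0.0082,-0.0548,0,0,0],[0,-0.0082,-0.0548,0,0,0],[0,-0.0082,-0.0548,0,0,0],[0,-0.0082,-0.0548,0,0,0],[0,-0.0082,-0.0548,0,0,0],[0,0,0,0,0,0],[0,0,0,0,0,0]]]'; python3 -c "
from h import *
need([585,186,60])"
```

```text
time_s: 9.52
eef_pos: [585.7, 185.3, 240.9]
ee_rot: [0.528, 0.469, 0.529, -0.471]
force: [-0.0, -0.3, -4.4]
grip_width: 0.198
t9.53 pos [585.7 185.3 240.9] tcpx [-0.002 -0.001 -1.   ] tcpy [ 0.993  0.116 -0.002] F [-0.  -0.3 -4.4] T [-0.01 -0.05  0.  ] g 0.198 j [ 0.12  0.51  1.2  -0.    1.43  0.  ]
tool shift [ 0.1809 -0.0002 -0.0008]
```

```bash
python3 -m jog '[[[0.05,0,0,0,0,0],[0.05,0,0,0,0,0],[0.05,0,0,0,0,0],[0.031,0,0,0,0,0],[0,0,0,0,0,0],[0,0,0,0,0,0]]]';python3 -m jog '[[[0.004,0,0,0,0,0],[0.004,0,0,0,0,0],[0,0,0,0,0,0]]]';python3 -m jog '[[[0.002,0,0,0,0,0],[0.001,0,0,0,0,0],[0,0,0,0,0,0]]]'; python3 -c "
from h import *
st()"
```

```text
time_s: 10.28
eef_pos: [587.0, 185.1, 62.7]
ee_rot: [0.528, 0.471, 0.527, -0.47]
force: [-0.5, 0.4, -3.4]
grip_width: 0.195
time_s: 10.65
eef_pos: [585.8, 185.7, 53.2]
ee_rot: [0.528, 0.47, 0.528, -0.47]
force: [0.1, -0.1, -4.5]
grip_width: 0.198
time_s: 11.02
eef_pos: [585.9, 185.7, 50.2]
ee_rot: [0.528, 0.47, 0.528, -0.47]
force: [0.1, 0.5, -4.6]
grip_width: 0.196
t11.03 pos [585.9 185.7  50.2] tcpx [-0. -0. -1.] tcpy [ 0.993  0.116 -0.   ] F [ 0.1  0.5 -4.6] T [-0.    0.05 -0.01] g 0.196 j [ 0.12  0.7   1.41 -0.    1.03  0.  ]
```

```bash
python3 -m jog '[[[0.002,0,0,0,0,0],[0.0015,0,0,0,0,0],[0,0,0,0,0,0]]]'; python3 -c "
from h import *
st()"
```

```text
time_s: 11.4
eef_pos: [586.0, 185.7, 47.2]
ee_rot: [0.528, 0.47, 0.528, -0.47]
force: [-3.1, -0.2, 1.5]
grip_width: 0.195
t11.40 pos [586.  185.7  47.2] tcpx [ 0. -0. -1.] tcpy [0.993 0.116 0.   ] F [-3.1 -0.2  1.5] T [-0.06  0.39 -0.  ] g 0.195 j [ 0.12  0.71  1.41 -0.    1.02  0.  ]
```

```bash
python3 -m jog '[[[0,0,0,0,0,0],[0,0,0,0,0,0],[0,0,0,0,0,0],[0,0,0,0,0,0],[-0.04,0,0,0,0,0],[-0.06,0,0,0,0,0],[-0.06,0,0,0,0,0],[-0.03,0,0,0,0,0],[0,0,0,0,0,0],[0,0,0,0,0,0]]]' 0 60; python3 -c "
from h import *
need([430,-60,238],np.radians(90))"
```

```text
time_s: 12.65
eef_pos: [585.5, 185.7, 235.4]
ee_rot: [0.528, 0.47, 0.529, -0.471]
force: [-0.1, 0.3, -0.6]
grip_width: 1.002
t12.65 pos [585.5 185.7 235.4] tcpx [-0.002 -0.    -1.   ] tcpy [ 0.993  0.116 -0.002] F [-0.1  0.3 -0.6] T [-0.01 -0.03 -0.02] g 1.002 j [ 0.12  0.52  1.21 -0.    1.42  0.  ]
tool shift [-0.0022 -0.1829  0.226 ]
 turn (tool)  [-1.4548 -0.0015  0.0018]
 turn (tool)  [1.6868e+00 1.9000e-03 1.6000e-03]
```

```bash
python3 -m jog '[[[0,0,0,-0.182,0,0],[0,0,0,-0.182,0,0],[0,0,0,-0.182,0,0],[0,0,0,-0.182,0,0],[0,0,0,-0.182,0,0],[0,0,0,-0.182,0,0],[0,0,0,-0.182,0,0],[0,0,0,-0.181,0,0]]]'; python3 -m jog '[[[0,-0.0492,-0.0311,0,0,0],[0,-0.0492,-0.0311,0,0,0],[0,-0.0492,-0.0311,0,0,0],[0,-0.0492,-0.0311,0,0,0],[0,-0.0492,-0.0311,0,0,0],[0,0,0,0,0,0],[0,0,0,0,0,0]]]'; python3 -c "
from h import *
st()
c=cam('wrist');cv2.imwrite('pics/w3.png',c['image'][:,:,::-1])"
```

```text
time_s: 13.65
eef_pos: [585.5, 185.6, 234.9]
ee_rot: [0.706, -0.002, 0.708, 0.002]
force: [-0.1, -0.6, 0.6]
grip_width: 0.998
time_s: 14.52
eef_pos: [430.4, -60.0, 236.1]
ee_rot: [0.707, 0.0, 0.708, 0.0]
force: [-0.5, 0.7, 0.1]
grip_width: 1.0
t14.53 pos [430.4 -60.  236.1] tcpx [-0.001  0.001 -1.   ] tcpy [0.    1.    0.001] F [-0.5  0.7  0.1] T [ 0.02 -0.04  0.06] g 1.000 j [-0.41  0.12  1.75  0.    1.27 -1.98]
```

View pics/w3.png

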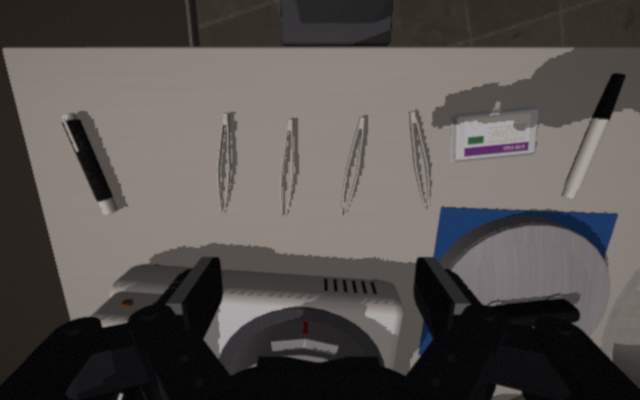

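```bash
python3 -c "
from h import *
c=cam('wrist');crop(c['image'],200,95,450,230,3.2,'pics/w3c.png')
crop(c['image'],100,240,420,400,2.5,'pics/w3d.png')"
```

```text
(no output)
```

View pics/w3c.png

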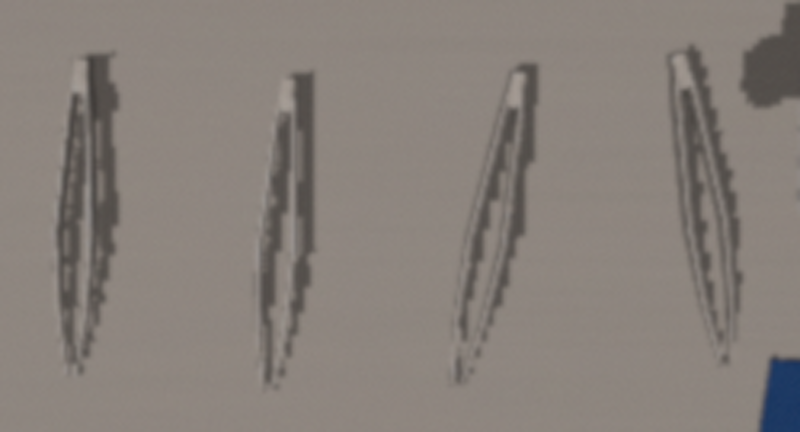

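View pics/w3d.png

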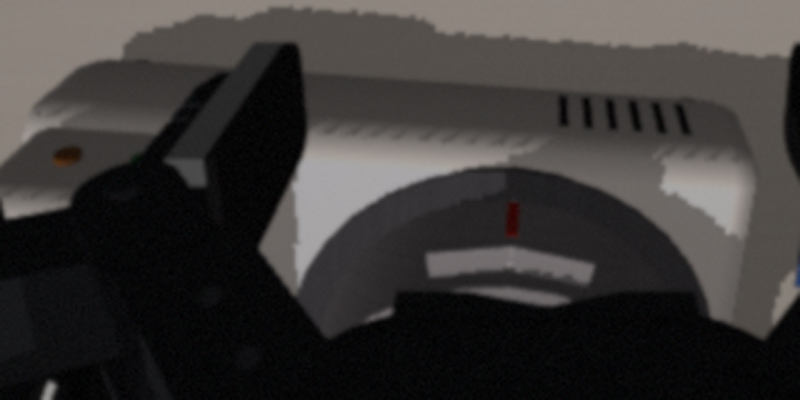

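```bash
python3 - <<'E'
from h import *
c=load("wrist")
for z in(95,105): p=px2w(c,100+512/2.5-.3,240+220/2.5-.3,z)[:2]; print("red",p, np.degrees(np.arctan2(-(p[1]+81.5),-(p[0]-658.3))))
for n,p in {"D":((80,62),(74,372)),"C":((290,80),(269,385)),"B":((520,70),(459,380)),"A":((679,58),(726,362))}.items():
    q=[px2w(c,200+u/3.2-.35,95+v/3.2-.35,5)[:2] for u,v in p]; d=q[1]-q[0]
    print(n,((q[0]+q[1])/2).round(1),"len",np.linalg.norm(d).round(1),"ang",np.degrees(np.arctan2(d[1],d[0])).round(1),q)
E
```

```text
red [569.02180088 -73.91990067] -4.85301665883248
red [561.30525566 -73.45778368] -4.739777060704997
D [ 421.8 -166.9] len 110.6 ang -5.7 [array([ 366.79205898, -161.36953522]), array([ 476.82174692, -172.37401537])]
C [427.2 -95.8] len 109.7 ang -5.4 [array([372.62672938, -90.68542035]), array([ 481.81701737, -100.93288514])]
B [424.6 -21.9] len 112.0 ang -9.3 [array([369.27539  , -12.8585496]), array([479.82788099, -30.94664991])]
A [419.1  53.6] len 110.6 ang 13.7 [array([365.31051263,  40.58189215]), array([472.81061136,  66.69422405])]
```

```bash
python3 - <<'E'
from h import *
need([420,53.8,100],np.radians(103.7))
c=load("wrist"); print(px2w(c,452,118,5),px2w(c,455,160,5))
E
```

```text
t14.62 pos [430.8 -59.4 236.3] tcpx [-0.001  0.001 -1.   ] tcpy [-0.002  1.     0.001] F [-0.2  0.6 -0.2] T [ 0.01  0.02 -0.01] g 1.001 j [-0.41  0.12  1.75  0.    1.27 -1.98]
tool shift [ 0.1363  0.1132 -0.0104]
 turn (tool)  [-0.2375 -0.0009 -0.0007]
 turn (tool)  [ 2.9041e+00 -1.0000e-03  1.3000e-03]
[370.73791803  84.55479466   5.        ] [416.48490813  93.30829648   5.        ]
```

```bash
python3 -m jog '[[[0.03,0.0377,-0.0035,0,0,0],[0.035,0.0377,-0.0035,0,0,0],[0.035,0.0377,-0.0035,0,0,0],[0.035,0,0,-0.12,0,0],[0,0,0,-0.118,0,0],[0,0,0,0,0,0],[0,0,0,0,0,0]]]' 165 40; python3 -c "
from h import *
need([420,53.8,10],np.radians(103.7))
c=cam('wrist');cv2.imwrite('pics/w4.png',c['image'][:,:,::-1])"
```

```text
time_s: 15.5
eef_pos: [420.2, 53.2, 101.9]
ee_rot: [0.702, -0.084, 0.702, 0.084]
force: [1.2, -0.7, -0.6]
grip_width: 0.354
t15.50 pos [420.2  53.2 101.9] tcpx [ 0. -0. -1.] tcpy [-0.235  0.972 -0.   ] F [ 1.2 -0.7 -0.6] T [-0.01 -0.   -0.01] g 0.354 j [-0.15  0.27  1.96  0.    0.91 -1.96]
tool shift [ 0.0919  0.0006 -0.0001]
 turn (tool)  [-0.0022  0.0004  0.0002]
 turn (tool)  [ 3.1394e+00  2.0000e-04 -7.0000e-04]
```

View pics/w4.png

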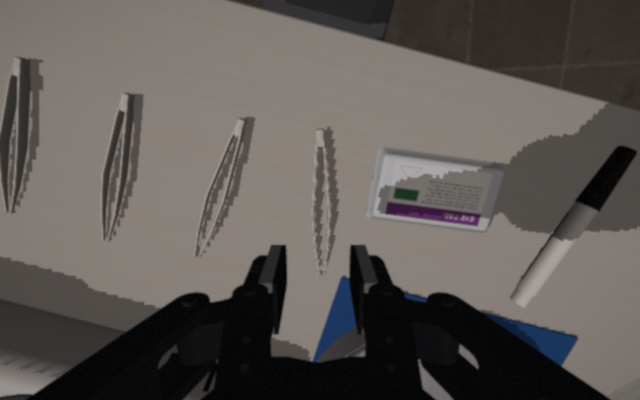

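```bash
python3 -m jog '[[[0.045,0,0,0,0,0],[0.035,0,0,0,0,0],[0.011,0.0005,0,0,0,0],[0,0,0,0,0,0],[0,0,0,0,0,0]]]'; python3 -m jog '[[[0,0,0,0,0,0],[0,0,0,0,0,0],[0,0,0,0,0,0],[0,0,0,0,0,0],[0,0,0,0,0,0]]]' 255 30; python3 -c "
from h import *
st()"
```

```text
time_s: 16.18
eef_pos: [420.7, 53.2, 11.9]
ee_rot: [0.703, -0.084, 0.701, 0.084]
force: [-0.2, 0.6, -0.3]
grip_width: 0.357
time_s: 16.8
eef_pos: [420.5, 53.2, 11.7]
ee_rot: [0.703, -0.084, 0.701, 0.084]
force: [-0.7, 0.6, 7.4]
grip_width: 0.139
t16.80 pos [420.5  53.2  11.7] tcpx [ 0.002 -0.    -1.   ] tcpy [-0.236  0.972 -0.001] F [-0.7  0.6  7.4] T [-0.03  0.17 -0.  ] g 0.139 j [-0.15  0.45  2.02  0.    0.66 -1.96]
```

```bash
python3 -m jog '[[[-0.05,0,0,0,0,0],[-0.06,0,0,0,0,0],[-0.06,0,0,0,0,0],[0,0,0,0.16,0,0],[0,0,0,0.158,0,0],[0,0,0,0,0,0]]]'; python3 -c "
from h import *
need([660.6,-51.7,110],np.radians(85.5))
c=cam('wrist');cv2.imwrite('pics/w5.png',c['image'][:,:,::-1])"
```

```text
time_s: 17.55
eef_pos: [419.8, 53.3, 181.2]
ee_rot: [0.707, 0.028, 0.706, -0.028]
force: [0.1, -0.8, -1.0]
grip_width: 0.136
t17.55 pos [419.8  53.3 181.2] tcpx [ 0.001 -0.    -1.   ] tcpy [ 0.078  0.997 -0.   ] F [ 0.1 -0.8 -1. ] T [ 0.06 -0.01 -0.  ] g 0.136 j [-0.15  0.15  1.87 -0.    1.12 -1.64]
tool shift [ 0.0714 -0.0858  0.2483]
 turn (tool)  [0.0001 0.0007 0.0001]
 turn (tool)  [-3.1415e+00 -1.0000e-04  1.0000e-03]
```

View pics/w5.png

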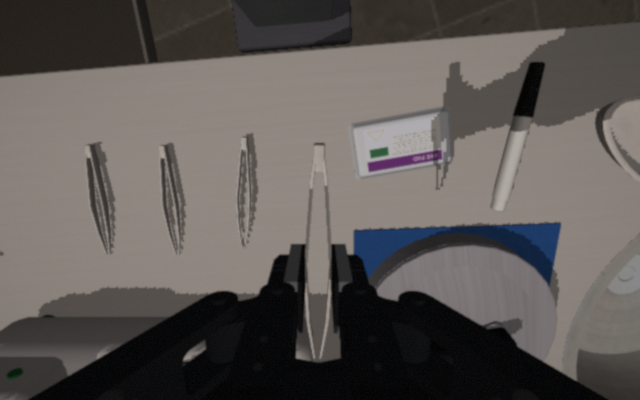

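```bash
python3 -m jog '[[[0,-0.0172,0.0497,0,0,0],[0,-0.0172,0.0497,0,0,0],[0,-0.0172,0.0497,0,0,0],[0,-0.0172,0.0497,0,0,0],[0,-0.017,0.0495,0,0,0],[0,0,0,0,0,0],[0,0,0,0,0,0]]]'; python3 -c "
from h import *
need([660.6,-51.7,92],np.radians(85.5))
c=cam('wrist');cv2.imwrite('pics/w6.png',c['image'][:,:,::-1])"
```

```text
time_s: 18.48
eef_pos: [660.0, -51.7, 180.4]
ee_rot: [0.706, 0.028, 0.707, -0.027]
force: [0.2, 0.0, 0.6]
grip_width: 0.14
t18.48 pos [660.  -51.7 180.4] tcpx [-0.001  0.    -1.   ] tcpy [0.078 0.997 0.   ] F [0.2 0.  0.6] T [ 0.02  0.03 -0.01] g 0.140 j [-0.25  0.66  1.11  0.    1.37 -1.75]
tool shift [0.0884 0.     0.0007]
 turn (tool)  [ 0.0007 -0.0012 -0.0003]
 turn (tool)  [-3.1409e+00  5.0000e-04 -1.9000e-03]
```

View pics/w6.png

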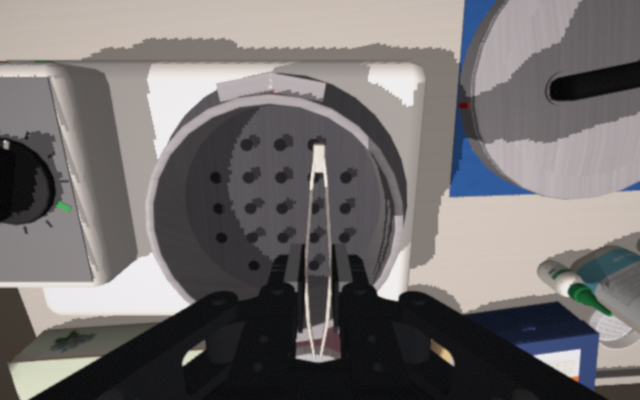

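```bash
python3 - <<'E'
from h import *
c=load("wrist")
a,b,t=px2w(c,148,205,122),px2w(c,404,205,122),px2w(c,276,95,122)
print(a,b,(a+b)/2,t)
E
```

```text
[ 637.28575836 -156.36536284  122.        ] [649.5799833    0.92825853 122.        ] [643.43287083 -77.71855216 122.        ] [579.3044062  -70.37375149 122.        ]
```

```bash
python3 -m jog '[[[0.04,0,0,0,0,0],[0.035,0,0,0,0,0],[0.013,0,0,0,0,0],[0,0,0,0,0,0],[0.001,0,0,0,0,0],[0,0,0,0,0,0]]]'; python3 -c "
from h import *
st()"
```

```text
time_s: 19.27
eef_pos: [660.9, -52.1, 93.0]
ee_rot: [0.707, 0.028, 0.706, -0.028]
force: [-0.0, 0.8, -0.2]
grip_width: 0.14
t19.27 pos [660.9 -52.1  93. ] tcpx [ 0.002 -0.    -1.   ] tcpy [ 0.08   0.997 -0.   ] F [-0.   0.8 -0.2] T [ 0.02 -0.04 -0.  ] g 0.140 j [-0.26  0.74  1.21 -0.    1.19 -1.75]
```

```bash
python3 -m jog '[[[0.002,0,0,0,0,0],[0,0,0,0,0,0]]]';python3 -m jog '[[[0,0,0,0,0,0],[0,0,0,0,0,0],[0,0,0,0,0,0],[0,0,0,0,0,0]]]' 185 30; python3 -m jog '[[[-0.03,0,0,0,0,0],[-0.05,0,0,0,0,0],[-0.05,0,0,0,0,0],[0,0,0,0,0,0]]]'; python3 -c "
from h import *
need([424.6,-22.5,190],np.radians(80.7))
c=cam('wrist');cv2.imwrite('pics/w7.png',c['image'][:,:,::-1])"
```

```text
time_s: 19.52
eef_pos: [660.6, -52.0, 89.9]
ee_rot: [0.707, 0.028, 0.706, -0.028]
force: [-0.2, -0.1, 0.3]
grip_width: 0.138
time_s: 20.02
eef_pos: [660.5, -52.0, 89.8]
ee_rot: [0.707, 0.028, 0.707, -0.028]
force: [0.7, -0.9, -0.2]
grip_width: 0.273
time_s: 20.52
eef_pos: [661.8, -52.3, 224.4]
ee_rot: [0.709, 0.028, 0.704, -0.029]
force: [0.6, 0.1, -0.7]
grip_width: 0.276
t20.52 pos [661.8 -52.3 224.4] tcpx [ 0.008 -0.002 -1.   ] tcpy [ 0.08   0.997 -0.001] F [ 0.6  0.1 -0.7] T [-0.02  0.02 -0.  ] g 0.276 j [-0.25  0.64  1.04  0.    1.45 -1.75]
tool shift [ 0.0325  0.0109 -0.2391]
 turn (tool)  [0.0827 0.0082 0.0011]
 turn (tool)  [-3.0589e+00 -1.6000e-03  1.2600e-02]
```

View pics/w7.png

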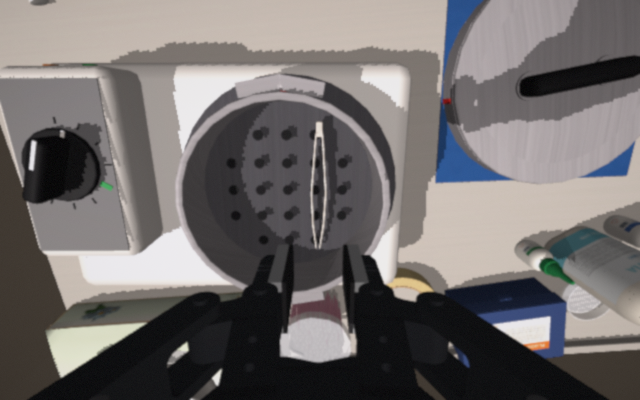

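```bash
python3 -m jog '[[[0.006,0.002,-0.048,0,0,0],[0.006,0.002,-0.048,0,0,0],[0.006,0.002,-0.048,0,0,0],[0.006,0.002,-0.048,0,0,0],[0.006,0.003,-0.047,0,0,0],[0.045,0,0,0.083,0,0],[0.045,0,0,0,0,0],[0,0,0,0,0,0],[0,0,0,0,0,0]]]' 165 30; python3 -c "
from h import *
need([424.6,-22.5,12],np.radians(80.7))
c=cam('wrist');cv2.imwrite('pics/w8.png',c['image'][:,:,::-1])"
```

```text
time_s: 21.7
eef_pos: [423.6, -22.2, 100.7]
ee_rot: [0.705, 0.057, 0.705, -0.058]
force: [0.8, 0.1, 0.3]
grip_width: 0.353
t21.70 pos [423.6 -22.2 100.7] tcpx [ 0.001 -0.    -1.   ] tcpy [ 0.162  0.987 -0.   ] F [0.8 0.1 0.3] T [-0.01 -0.04 -0.  ] g 0.353 j [-0.33  0.27  1.96 -0.    0.91 -1.74]
tool shift [ 0.0887 -0.0002  0.001 ]
 turn (tool)  [-0.0004  0.0006  0.0001]
 turn (tool)  [ 3.1412e+00  2.0000e-04 -1.0000e-03]
```

View pics/w8.png

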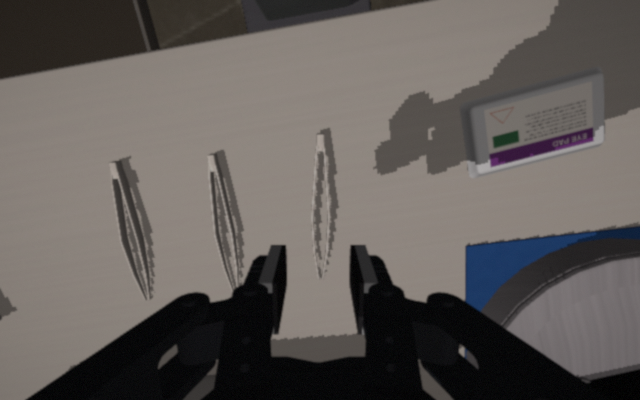

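```bash
python3 -m jog '[[[0.045,0,0,0,0,0],[0.032,0,0,0,0,0],[0.0105,0,0.001,0,0,0],[0,0,0,0,0,0],[0,0,0,0,0,0]]]'; python3 -m jog '[[[0,0,0,0,0,0],[0,0,0,0,0,0],[0,0,0,0,0,0],[0,0,0,0,0,0],[0,0,0,0,0,0]]]' 255 30; python3 -c "
from h import *
st()";python3 -m jog '[[[-0.05,0,0,0,0,0],[-0.06,0,0,0,0,0],[-0.06,0,0,0,0,0],[0,0,0,-0.084,0,0],[0,0,0,0,0,0],[0,0,0,0,0,0]]]'; python3 -c "
from h import *
need([659.1,-71.6,182],np.radians(85.5))
c=cam('wrist');cv2.imwrite('pics/w9.png',c['image'][:,:,::-1])"
```

```text
time_s: 22.38
eef_pos: [425.0, -22.4, 13.6]
ee_rot: [0.706, 0.057, 0.704, -0.058]
force: [0.6, -0.0, -0.4]
grip_width: 0.354
time_s: 23.0
eef_pos: [424.7, -22.4, 13.2]
ee_rot: [0.705, 0.057, 0.704, -0.058]
force: [-0.6, 0.8, 7.9]
grip_width: 0.137
t23.00 pos [424.7 -22.4  13.2] tcpx [ 0.002 -0.001 -1.   ] tcpy [ 0.162  0.987 -0.   ] F [-0.6  0.8  7.9] T [ 0.12  0.13 -0.04] g 0.137 j [-0.33  0.45  2.02  0.    0.67 -1.74]
time_s: 23.75
eef_pos: [423.8, -22.1, 181.8]
ee_rot: [0.706, 0.029, 0.707, -0.028]
force: [-0.5, 0.2, -0.9]
grip_width: 0.133
t23.75 pos [423.8 -22.1 181.8] tcpx [-0.001  0.    -1.   ] tcpy [0.08  0.997 0.   ] F [-0.5  0.2 -0.9] T [ 0.01  0.05 -0.01] g 0.133 j [-0.33  0.15  1.86  0.    1.13 -1.82]
tool shift [-0.0005 -0.0305  0.2385]
 turn (tool)  [-0.0017 -0.0013 -0.0003]
 turn (tool)  [ 3.1399e+00 -5.0000e-04  2.0000e-03]
```

View pics/w9.png

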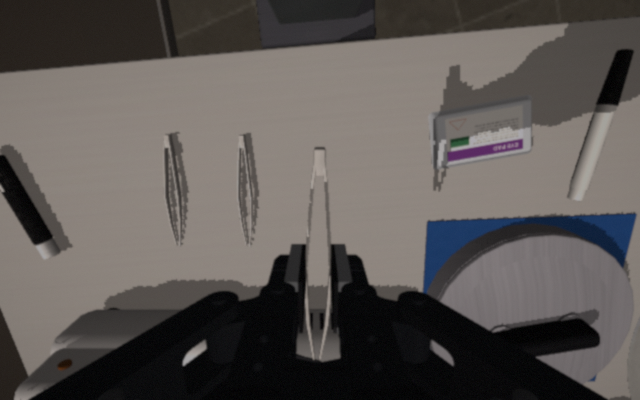

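```bash
python3 -c "
from h import *
need([658.5,-85,182],np.radians(85.5))"
python3 -m jog '[[[0,-0.0088,0.0472,0,0,0],[0,-0.0088,0.0472,0,0,0],[0,-0.0088,0.0472,0,0,0],[0,-0.0088,0.0472,0,0,0],[0,-0.0088,0.0472,0,0,0],[0,0,0,0,0,0],[0,0,0,0,0,0]]]'; python3 -c "
from h import *
need([658.5,-85,92],np.radians(85.5))"
```

```text
t23.80 pos [423.8 -22.1 181.7] tcpx [-0.001  0.    -1.   ] tcpy [0.08  0.997 0.   ] F [-0.   0.5 -0.4] T [-0.01  0.01  0.04] g 0.136 j [-0.33  0.15  1.86 -0.    1.13 -1.82]
tool shift [-0.0006 -0.0439  0.239 ]
 turn (tool)  [-0.0015 -0.0014 -0.0004]
 turn (tool)  [ 3.14e+00 -6.00e-04  2.30e-03]
time_s: 24.68
eef_pos: [655.3, -84.3, 181.4]
ee_rot: [0.706, 0.028, 0.707, -0.028]
force: [-0.0, 0.5, -0.9]
grip_width: 0.139
t24.68 pos [655.3 -84.3 181.4] tcpx [-0.002  0.001 -1.   ] tcpy [0.079 0.997 0.   ] F [-0.   0.5 -0.9] T [-0.03 -0.01  0.02] g 0.139 j [-0.3   0.66  1.11 -0.    1.37 -1.8 ]
tool shift [ 0.0894 -0.0004  0.0034]
 turn (tool)  [-0.0006 -0.002  -0.0004]
 turn (tool)  [ 3.141e+00 -7.000e-04  3.100e-03]
```

```bash
python3 -m jog '[[[0.04,0,0.003,0,0,0],[0.035,0,0,0,0,0],[0.013,0,0,0,0,0],[0.002,0,0,0,0,0],[0,0,0,0,0,0],[0,0,0,0,0,0]]]'; python3 -c "
from h import *
st()";python3 -m jog '[[[0,0,0,0,0,0],[0,0,0,0,0,0],[0,0,0,0,0,0],[0,0,0,0,0,0]]]' 205 30; python3 -m jog '[[[-0.03,0,0,0,0,0],[-0.05,0,0,0,0,0],[-0.05,0,0,0,0,0],[0,0,0,0,0,0],[0,0,0,0,0,0]]]'; python3 -c "
from h import *
need([427,-95.8,190],np.radians(84.6))
c=cam('wrist');cv2.imwrite('pics/w10.png',c['image'][:,:,::-1])"
```

```text
time_s: 25.42
eef_pos: [659.4, -85.0, 93.7]
ee_rot: [0.707, 0.028, 0.706, -0.028]
force: [-0.8, 1.0, 0.0]
grip_width: 0.136
t25.43 pos [659.4 -85.   93.7] tcpx [ 0.002 -0.001 -1.   ] tcpy [ 0.079  0.997 -0.   ] F [-0.8  1.   0. ] T [-0.02 -0.01  0.01] g 0.136 j [-0.3   0.75  1.2  -0.    1.19 -1.8 ]
time_s: 25.92
eef_pos: [658.9, -84.9, 92.3]
ee_rot: [0.707, 0.028, 0.707, -0.028]
force: [0.4, 0.5, -0.1]
grip_width: 0.201
time_s: 26.55
eef_pos: [658.6, -84.8, 221.3]
ee_rot: [0.706, 0.028, 0.707, -0.028]
force: [-0.6, -0.0, -0.5]
grip_width: 0.19
t26.55 pos [658.6 -84.8 221.3] tcpx [-0.001  0.    -1.   ] tcpy [0.079 0.997 0.   ] F [-0.6 -0.  -0.5] T [ 0.05 -0.04 -0.06] g 0.190 j [-0.3   0.64  1.04  0.    1.46 -1.8 ]
tool shift [ 0.0316 -0.0293 -0.23  ]
 turn (tool)  [ 0.0154 -0.0014 -0.0003]
 turn (tool)  [-3.1262e+00  5.0000e-04 -2.3000e-03]
```

View pics/w10.png

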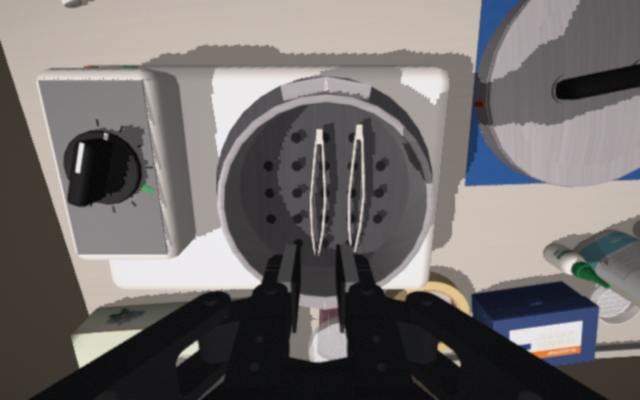

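Two in. Next: forceps C.

```bash
python3 -m jog '[[[0.006,-0.006,-0.046,0,0,0],[0.006,-0.006,-0.046,0,0,0],[0.006,-0.006,-0.046,0,0,0],[0.006,-0.006,-0.046,0,0,0],[0.006,-0.0053,-0.046,0,0,0],[0.045,0,0,0.015,0,0],[0.045,0,0,0,0,0],[0,0,0,0,0,0],[0,0,0,0,0,0]]]' 165 30; python3 -c "
from h import *
need([427,-95.8,13],np.radians(84.6))
c=cam('wrist');cv2.imwrite('pics/w11.png',c['image'][:,:,::-1])"
```

```text
time_s: 27.72
eef_pos: [427.9, -96.2, 103.3]
ee_rot: [0.707, 0.033, 0.706, -0.033]
force: [0.5, -0.2, 0.0]
grip_width: 0.353
t27.73 pos [427.9 -96.2 103.3] tcpx [ 0.001 -0.    -1.   ] tcpy [ 0.094  0.996 -0.   ] F [ 0.5 -0.2  0. ] T [0.04 0.01 0.02] g 0.353 j [-0.49  0.3   1.92 -0.    0.92 -1.97]
tool shift [ 0.0903  0.0003 -0.001 ]
 turn (tool)  [0.0006 0.0008 0.0004]
 turn (tool)  [-3.141e+00 -6.000e-04  1.300e-03]
```

View pics/w11.png

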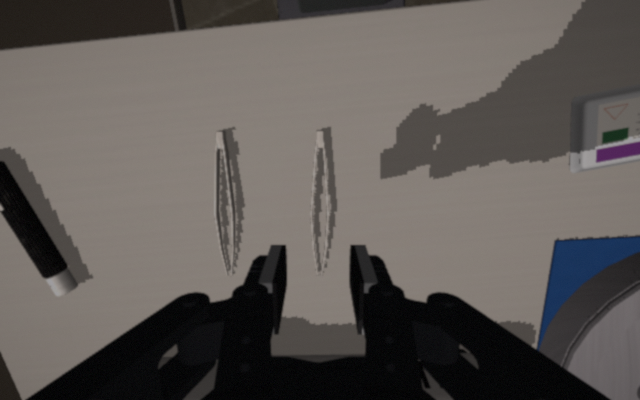

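```bash
python3 -m jog '[[[0.045,0,0,0,0,0],[0.033,0,0,0,0,0],[0.012,0,0,0,0,0],[0,0,0,0,0,0],[0,0,0,0,0,0]]]'; python3 -m jog '[[[0,0,0,0,0,0],[0,0,0,0,0,0],[0,0,0,0,0,0],[0,0,0,0,0,0],[0,0,0,0,0,0]]]' 255 30; python3 -c "
from h import *
st()";python3 -m jog '[[[-0.05,0,0,0,0,0],[-0.06,0,0,0,0,0],[-0.06,0,0,0,0,0],[0,0,0,-0.015,0,0],[0,0,0,0,0,0],[0,0,0,0,0,0]]]'; python3 -c "
from h import *
need([656.5,-118,182],np.radians(85.5))
c=cam('wrist');cv2.imwrite('pics/w12.png',c['image'][:,:,::-1])"
```

```text
time_s: 28.4
eef_pos: [428.2, -96.4, 13.6]
ee_rot: [0.707, 0.033, 0.706, -0.033]
force: [-1.3, -0.4, -0.1]
grip_width: 0.352
time_s: 29.02
eef_pos: [427.9, -96.2, 13.3]
ee_rot: [0.707, 0.033, 0.706, -0.033]
force: [-1.0, -0.2, 7.6]
grip_width: 0.14
t29.02 pos [427.9 -96.2  13.3] tcpx [ 0.002 -0.001 -1.   ] tcpy [ 0.094  0.996 -0.001] F [-1.  -0.2  7.6] T [ 0.15  0.17 -0.04] g 0.140 j [-0.49  0.47  1.98  0.    0.69 -1.97]
time_s: 29.78
eef_pos: [426.8, -95.7, 181.2]
ee_rot: [0.706, 0.028, 0.707, -0.028]
force: [0.4, 0.2, -0.1]
grip_width: 0.139
t29.77 pos [426.8 -95.7 181.2] tcpx [-0.002  0.001 -1.   ] tcpy [0.079 0.997 0.001] F [ 0.4  0.2 -0.1] T [-0.    0.01 -0.06] g 0.139 j [-0.49  0.18  1.83 -0.    1.13 -1.98]
tool shift [-0.0014 -0.0041  0.2307]
 turn (tool)  [-0.0005 -0.0023 -0.001 ]
 turn (tool)  [ 3.1411e+00 -1.6000e-03  3.7000e-03]
```

View pics/w12.png

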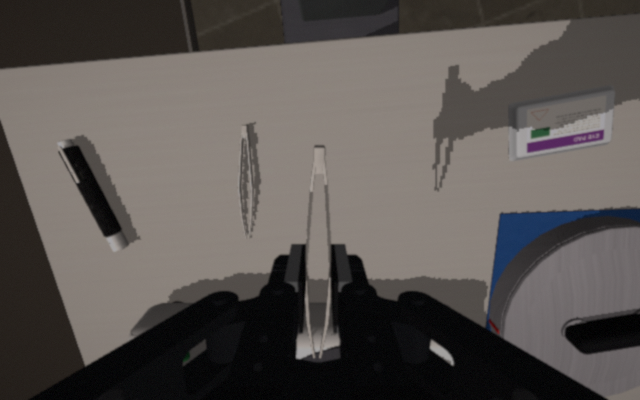

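```bash
python3 -m jog '[[[0,-0.0008,0.0462,0,0,0],[0,-0.0008,0.0462,0,0,0],[0,-0.0008,0.0462,0,0,0],[0,-0.0008,0.0462,0,0,0],[0,-0.0008,0.0462,0,0,0],[0,0,0,0,0,0],[0,0,0,0,0,0]]]'; python3 -c "
from h import *
need([656.5,-118,91.5],np.radians(85.5))
c=cam('wrist');cv2.imwrite('pics/w13.png',c['image'][:,:,::-1])"
```

```text
time_s: 30.7
eef_pos: [656.6, -118.0, 181.2]
ee_rot: [0.706, 0.028, 0.707, -0.028]
force: [0.5, 0.5, 0.7]
grip_width: 0.138
t30.70 pos [ 656.6 -118.   181.2] tcpx [-0.002  0.001 -1.   ] tcpy [0.079 0.997 0.001] F [0.5 0.5 0.7] T [-0.01  0.   -0.01] g 0.138 j [-0.35  0.68  1.09 -0.    1.38 -1.84]
tool shift [ 0.0897 -0.0001  0.0001]
 turn (tool)  [-0.0003 -0.0023 -0.0005]
 turn (tool)  [ 3.1413e+00 -8.0000e-04  3.6000e-03]
```

View pics/w13.png

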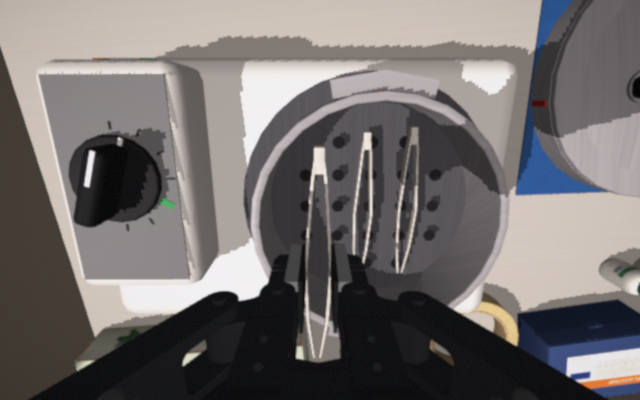

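```bash
python3 -m jog '[[[0.04,0,0,0,0,0],[0.035,0,0,0,0,0],[0.013,0,0,0,0,0],[0.002,0,0,0,0,0],[0,0,0,0,0,0],[0,0,0,0,0,0]]]'; python3 -c "
from h import *
st()";python3 -m jog '[[[0,0,0,0,0,0],[0,0,0,0,0,0],[0,0,0,0,0,0],[0,0,0,0,0,0]]]' 205 30; python3 -m jog '[[[-0.03,0,0,0,0,0],[-0.05,0,0,0,0,0],[-0.05,0,0,0,0,0],[0,0,0,0,0,0],[0,0,0,0,0,0]]]'; python3 -c "
from h import *
need([421.8,-167,190],np.radians(84.4))
c=cam('wrist');cv2.imwrite('pics/w14.png',c['image'][:,:,::-1])"
```

```text
time_s: 31.5
eef_pos: [657.8, -118.3, 93.6]
ee_rot: [0.707, 0.028, 0.706, -0.028]
force: [-0.0, -0.0, -0.7]
grip_width: 0.136
t31.50 pos [ 657.8 -118.3   93.6] tcpx [ 0.002 -0.001 -1.   ] tcpy [ 0.079  0.997 -0.001] F [-0.  -0.  -0.7] T [ 0.02  0.04 -0.  ] g 0.136 j [-0.35  0.76  1.18 -0.    1.2  -1.84]
time_s: 32.0
eef_pos: [657.3, -118.2, 92.3]
ee_rot: [0.707, 0.028, 0.707, -0.028]
force: [0.1, -0.1, 0.8]
grip_width: 0.199
time_s: 32.62
eef_pos: [657.0, -118.0, 221.3]
ee_rot: [0.706, 0.028, 0.707, -0.028]
force: [-0.4, -0.5, -0.1]
grip_width: 0.195
t32.62 pos [ 657.  -118.   221.3] tcpx [-0.001  0.001 -1.   ] tcpy [0.079 0.997 0.   ] F [-0.4 -0.5 -0.1] T [-0.02 -0.02 -0.01] g 0.195 j [-0.35  0.65  1.03  0.    1.47 -1.84]
tool shift [ 0.0316 -0.0673 -0.2306]
 turn (tool)  [ 0.019  -0.0014 -0.0004]
 turn (tool)  [-3.1226e+00  6.0000e-04 -2.2000e-03]
```

View pics/w14.png

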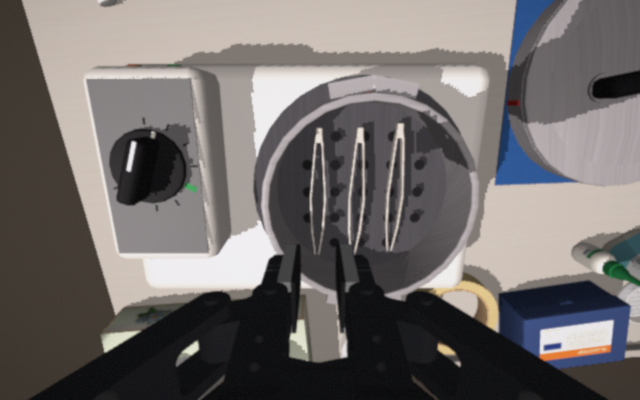

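```bash
python3 -m jog '[[[0.006,-0.0135,-0.046,0,0,0],[0.006,-0.0135,-0.046,0,0,0],[0.006,-0.0135,-0.046,0,0,0],[0.006,-0.0135,-0.046,0,0,0],[0.006,-0.0133,-0.046,0,0,0],[0.045,0,0,0.019,0,0],[0.045,0,0,0,0,0],[0,0,0,0,0,0],[0,0,0,0,0,0]]]' 165 30; python3 -c "
from h import *
need([421.8,-167,13],np.radians(84.4))
c=cam('wrist');cv2.imwrite('pics/w15.png',c['image'][:,:,::-1])"
```

```text
time_s: 33.8
eef_pos: [423.2, -167.4, 103.3]
ee_rot: [0.707, 0.034, 0.706, -0.035]
force: [-1.2, 0.6, 0.8]
grip_width: 0.354
t33.80 pos [ 423.2 -167.4  103.3] tcpx [ 0.001 -0.001 -1.   ] tcpy [ 0.098  0.995 -0.   ] F [-1.2  0.6  0.8] T [-0.   -0.02  0.11] g 0.354 j [-0.64  0.33  1.87  0.    0.94 -2.11]
tool shift [ 0.0903  0.0003 -0.0015]
 turn (tool)  [0.0001 0.0008 0.0004]
 turn (tool)  [-3.1415e+00 -7.0000e-04  1.2000e-03]
```

View pics/w15.png

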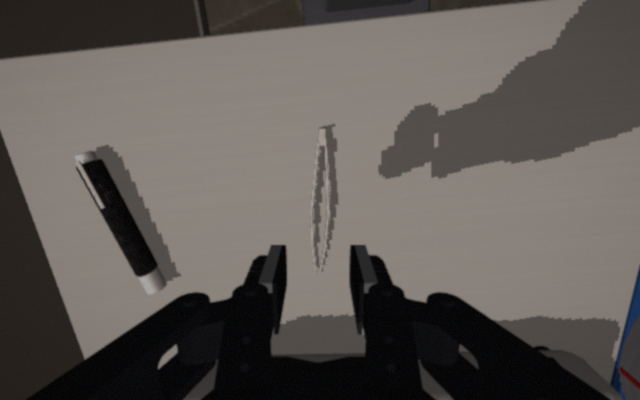

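```bash
python3 -m jog '[[[0.045,0,0,0,0,0],[0.033,0,0,0,0,0],[0.012,0,-0.001,0,0,0],[0,0,0,0,0,0],[0,0,0,0,0,0]]]'; python3 -m jog '[[[0,0,0,0,0,0],[0,0,0,0,0,0],[0,0,0,0,0,0],[0,0,0,0,0,0],[0,0,0,0,0,0]]]' 255 30; python3 -c "
from h import *
st()";python3 -m jog '[[[-0.05,0,0,0,0,0],[-0.06,0,0,0,0,0],[-0.06,0,0,0,0,0],[0,0,0,0,0,0],[0,0,0,0,0,0]]]'; python3 -c "
from h import *
need([658.5,-84,185],np.radians(-4.5))
c=cam('wrist');cv2.imwrite('pics/w16.png',c['image'][:,:,::-1])"
```

```text
time_s: 34.48
eef_pos: [422.5, -167.5, 13.6]
ee_rot: [0.707, 0.034, 0.706, -0.035]
force: [0.2, 0.0, 0.8]
grip_width: 0.355
time_s: 35.1
eef_pos: [422.3, -167.4, 13.3]
ee_rot: [0.707, 0.034, 0.706, -0.035]
force: [-1.1, 1.1, 7.1]
grip_width: 0.138
t35.10 pos [ 422.3 -167.4   13.3] tcpx [ 0.002 -0.001 -1.   ] tcpy [ 0.098  0.995 -0.001] F [-1.1  1.1  7.1] T [ 0.21  0.11 -0.06] g 0.138 j [-0.64  0.5   1.93  0.    0.71 -2.11]
time_s: 35.72
eef_pos: [421.4, -166.8, 182.0]
ee_rot: [0.706, 0.035, 0.706, -0.034]
force: [-0.1, -1.2, -0.9]
grip_width: 0.136
t35.73 pos [ 421.4 -166.8  182. ] tcpx [-0.  0. -1.] tcpy [0.098 0.995 0.   ] F [-0.1 -1.2 -0.9] T [-0.01  0.06 -0.03] g 0.136 j [-0.64  0.21  1.79 -0.    1.14 -2.11]
tool shift [-0.0031  0.1055  0.2279]
 turn (tool)  [ 1.5516e+00 -5.0000e-04  1.0000e-04]
 turn (tool)  [-1.59e+00 -1.00e-04 -5.00e-04]
```

View pics/w16.png

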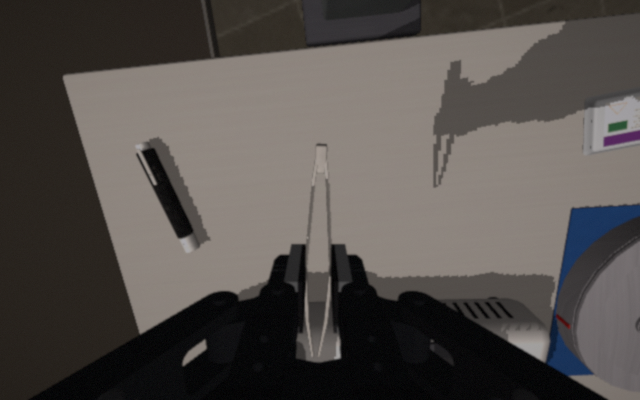

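```bash
python3 -m jog '[[[0,0.0211,0.0456,0,0,0],[0,0.0211,0.0456,0,0,0],[0,0.0211,0.0456,0,0,0],[0,0.0211,0.0456,0,0,0],[0,0.0211,0.0456,0,0,0],[0,0,0,0,0,0]]]'; python3 -m jog '[[[0,0,0,0.1724,0,0],[0,0,0,0.1724,0,0],[0,0,0,0.1724,0,0],[0,0,0,0.1724,0,0],[0,0,0,0.1724,0,0],[0,0,0,0.1724,0,0],[0,0,0,0.1724,0,0],[0,0,0,0.1724,0,0],[0,0,0,0.1724,0,0],[0,0,0,0,0,0],[0,0,0,0,0,0]]]'; python3 -c "
from h import *
need([658.5,-83,102],np.radians(-4.5))
c=cam('wrist');cv2.imwrite('pics/w17.png',c['image'][:,:,::-1])"
```

```text
time_s: 36.52
eef_pos: [660.1, -82.8, 178.8]
ee_rot: [0.705, 0.034, 0.708, -0.033]
force: [-0.7, -0.5, -0.8]
grip_width: 0.137
time_s: 37.9
eef_pos: [658.5, -84.5, 181.8]
ee_rot: [-0.48, -0.518, -0.481, 0.519]
force: [-0.7, -0.9, -0.1]
grip_width: 0.137
t37.90 pos [658.5 -84.5 181.8] tcpx [-0.001  0.    -1.   ] tcpy [ 0.997 -0.076 -0.001] F [-0.7 -0.9 -0.1] T [-0.    0.01  0.  ] g 0.137 j [-0.3   0.67  1.1  -0.    1.37 -0.23]
tool shift [ 0.0798  0.     -0.0015]
 turn (tool)  [ 0.0029 -0.0002  0.0011]
 turn (tool)  [-3.1387e+00 -1.8000e-03 -3.0000e-04]
```

View pics/w17.png

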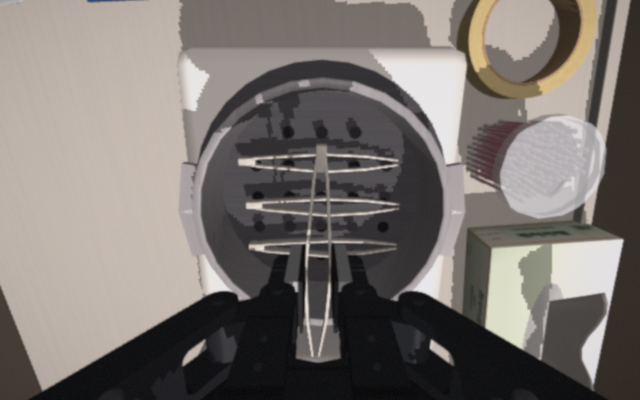

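```bash
python3 -m jog '[[[0.04,0,-0.001,0,0,0],[0.03,0,0,0,0,0],[0.01,0,0,0,0,0],[0,0,0,0,0,0],[0,0,0,0,0,0]]]'; python3 -m jog '[[[0.001,0,0,0,0,0],[0,0,0,0,0,0]]]';python3 -c "
from h import *
st()";python3 -m jog '[[[0,0,0,0,0,0],[0,0,0,0,0,0],[0,0,0,0,0,0],[0,0,0,0,0,0]]]' 185 30; python3 -m jog '[[[-0.03,0,0,0,0,0],[-0.05,0,0,0,0,0],[-0.05,0,0,0,0,0],[0,0,0,0,0,0],[0,0,0,0,0,0]]]'; python3 -c "
from h import *
st()
c=cam('wrist');cv2.imwrite('pics/w18.png',c['image'][:,:,::-1])"
```

```text
time_s: 38.58
eef_pos: [659.7, -83.5, 103.8]
ee_rot: [0.481, 0.52, 0.479, -0.519]
force: [-0.6, -0.6, 0.8]
grip_width: 0.139
time_s: 38.83
eef_pos: [659.1, -83.3, 101.7]
ee_rot: [0.48, 0.519, 0.48, -0.519]
force: [0.2, 0.4, -0.7]
grip_width: 0.137
t38.83 pos [659.1 -83.3 101.7] tcpx [ 0.001 -0.    -1.   ] tcpy [ 0.997 -0.078  0.001] F [ 0.2  0.4 -0.7] T [-0.04 -0.05  0.02] g 0.137 j [-0.3   0.74  1.19 -0.    1.21 -0.22]
time_s: 39.33
eef_pos: [659.0, -83.3, 101.3]
ee_rot: [0.48, 0.519, 0.48, -0.519]
force: [0.7, -1.0, 0.6]
grip_width: 0.272
time_s: 39.95
eef_pos: [658.7, -83.2, 230.3]
ee_rot: [-0.48, -0.519, -0.48, 0.52]
force: [0.5, 0.4, -0.5]
grip_width: 0.276
t39.95 pos [658.7 -83.2 230.3] tcpx [-0.001  0.    -1.   ] tcpy [ 0.997 -0.079 -0.001] F [ 0.5  0.4 -0.5] T [0.04 0.02 0.  ] g 0.276 j [-0.3   0.64  1.02 -0.    1.48 -0.22]
```

View pics/w18.png

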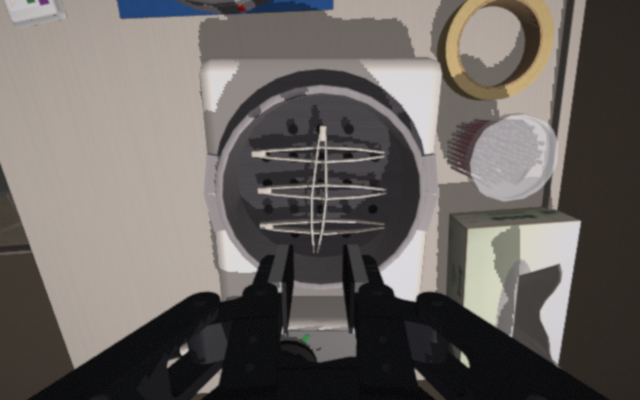

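```bash
python3 -m jog '[[[0,0,0,-0.098,0,0],[0,0,0,-0.098,0,0],[0,0,0,0,0,0]]]' 0 60; python3 -c "
from h import *
need([586,185.7,230],np.radians(6.7))"
```

```text
time_s: 40.38
eef_pos: [658.7, -83.2, 229.9]
ee_rot: [0.527, 0.47, 0.529, -0.47]
force: [-0.0, -0.6, 0.3]
grip_width: 0.895
t40.38 pos [658.7 -83.2 229.9] tcpx [-0.002  0.001 -1.   ] tcpy [ 0.993  0.116 -0.002] F [-0.  -0.6  0.3] T [-0.03 -0.04  0.02] g 0.895 j [-0.3   0.64  1.02 -0.    1.48 -0.42]
tool shift [ 2.000e-04 -4.090e-02 -2.755e-01]
 turn (tool)  [-0.0004 -0.001   0.0022]
 turn (tool)  [3.1412e+00 3.5000e-03 1.5000e-03]
```

```bash
python3 -m jog '[[[0,-0.0082,-0.0551,0,0,0],[0,-0.0082,-0.0551,0,0,0],[0,-0.0082,-0.0551,0,0,0],[0,-0.0082,-0.0551,0,0,0],[0,-0.0082,-0.0551,0,0,0],[0,0,0,0,0,0],[0,0,0,0,0,0]]]'; python3 -c "
from h import *
need([586,185.7,47.5],np.radians(6.7))
c=cam('wrist');cv2.imwrite('pics/w19.png',c['image'][:,:,::-1])
c=cam('top');cv2.imwrite('pics/t4.png',c['image'][:,:,::-1])"
```

```text
time_s: 41.25
eef_pos: [586.1, 185.1, 230.7]
ee_rot: [0.528, 0.47, 0.528, -0.47]
force: [0.1, 0.5, 0.2]
grip_width: 0.998
t41.25 pos [586.1 185.1 230.7] tcpx [-0.001 -0.    -1.   ] tcpy [ 0.993  0.116 -0.001] F [0.1 0.5 0.2] T [ 0.02 -0.03  0.04] g 0.998 j [ 0.12  0.52  1.22 -0.    1.41 -0.  ]
tool shift [ 0.1832  0.0002 -0.0007]
 turn (tool)  [-0.0008  0.0004  0.0009]
 turn (tool)  [ 3.1408e+00  1.4000e-03 -6.0000e-04]
```

View pics/w19.png

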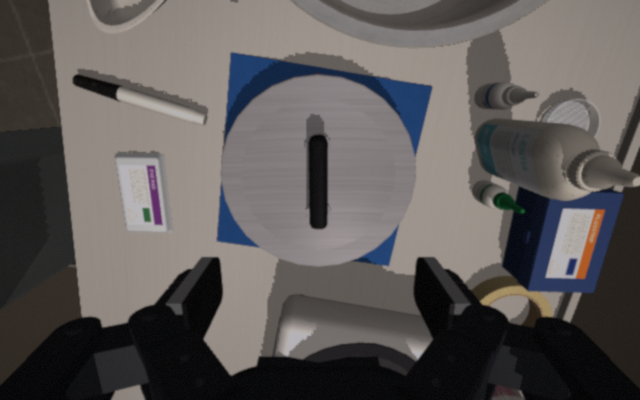

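View pics/t4.png

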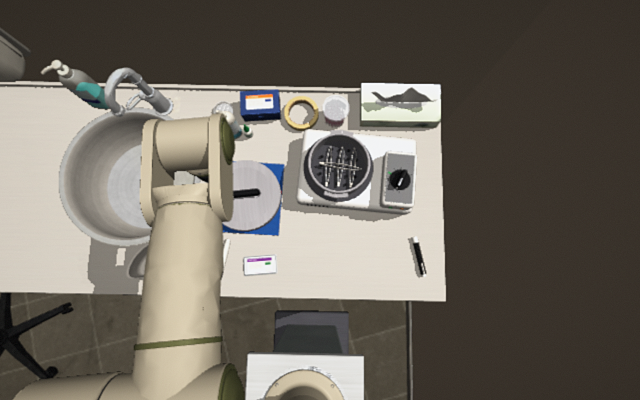

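```bash
python3 -m jog '[[[0.05,0,-0.0007,0,0,0],[0.05,0,0,0,0,0],[0.05,0,0,0,0,0],[0.032,0,0,0,0,0],[0,0,0,0,0,0],[0,0,0,0,0,0]]]'; python3 -m jog '[[[0,0,0,0,0,0],[0,0,0,0,0,0],[0,0,0,0,0,0],[0,0,0,0,0,0],[0,0,0,0,0,0],[0,0,0,0,0,0],[0,0,0,0,0,0],[0,0,0,0,0,0]]]' 255 60; python3 -c "
from h import *
st()";python3 -m jog '[[[-0.03,0,0,0,0,0],[-0.05,0,0,0,0,0],[-0.06,0,0,0,0,0],[-0.05,0,0,0,0,0],[0,0,0,0,0,0],[0,0,0,0,0,0]]]'; python3 -c "
from h import *
need([658.4,-82,239],np.radians(6.7))"
```

```text
time_s: 42.1
eef_pos: [587.0, 185.7, 50.9]
ee_rot: [0.529, 0.471, 0.528, -0.469]
force: [0.6, -0.2, 0.2]
grip_width: 1.004
time_s: 43.1
eef_pos: [586.1, 186.2, 49.7]
ee_rot: [0.529, 0.47, 0.528, -0.47]
force: [-1.8, 0.1, 6.0]
grip_width: 0.197
t43.10 pos [586.1 186.2  49.7] tcpx [ 0.  0. -1.] tcpy [0.993 0.117 0.   ] F [-1.8  0.1  6. ] T [0.03 0.32 0.01] g 0.197 j [ 0.12  0.7   1.41 -0.    1.03 -0.  ]
time_s: 43.85
eef_pos: [585.3, 186.1, 237.0]
ee_rot: [0.528, 0.469, 0.529, -0.471]
force: [-0.3, 0.5, -4.8]
grip_width: 0.196
t43.85 pos [585.3 186.1 237. ] tcpx [-0.004 -0.    -1.   ] tcpy [ 0.993  0.117 -0.004] F [-0.3  0.5 -4.8] T [0.04 0.04 0.  ] g 0.196 j [ 0.12  0.52  1.21 -0.    1.42 -0.  ]
tool shift [-0.0021  0.0412  0.2748]
 turn (tool)  [0.0004 0.     0.0038]
 turn (tool)  [-3.1412e+00 -5.9000e-03  1.0000e-04]
```

```bash
python3 -m jog '[[[0,0.0082,0.0549,0,0,0],[0,0.0082,0.0549,0,0,0],[0,0.0082,0.0549,0,0,0],[0,0.0082,0.0549,0,0,0],[0,0.0082,0.0549,0,0,0],[0,0,0,0,0,0],[0,0,0,0,0,0]]]'; python3 -c "
from h import *
need([658.4,-81.5,172],np.radians(6.7))"
```

```text
time_s: 44.72
eef_pos: [658.3, -81.2, 237.0]
ee_rot: [0.527, 0.469, 0.53, -0.47]
force: [-0.2, 0.4, -3.2]
grip_width: 0.199
t44.73 pos [658.3 -81.2 237. ] tcpx [-0.004  0.002 -1.   ] tcpy [ 0.993  0.117 -0.003] F [-0.2  0.4 -3.2] T [ 0.01 -0.03  0.04] g 0.199 j [-0.3   0.64  1.01  0.    1.5  -0.42]
tool shift [0.065  0.0003 0.0004]
 turn (tool)  [ 0.0003 -0.002   0.0035]
 turn (tool)  [-3.1413e+00 -5.5000e-03 -3.1000e-03]
```

```bash
python3 -m jog '[[[0.03,0,0,0,0,0],[0.025,0,0,0,0,0],[0.01,0,0,0,0,0],[0,0,0,0,0,0]]]'; python3 -m jog '[[[0.005,0,0,0,0,0],[0.005,0,0,0,0,0],[0,0,0,0,0,0]]]';python3 -c "
from h import *
st()"; python3 -m jog '[[[0.005,0,0,0,0,0],[0,0,0,0,0,0]]]'; python3 -c "
from h import *
st()"
```

```text
time_s: 45.22
eef_pos: [658.7, -80.8, 173.9]
ee_rot: [0.528, 0.469, 0.529, -0.47]
force: [0.5, 0.1, -4.6]
grip_width: 0.197
time_s: 45.6
eef_pos: [659.1, -81.6, 164.8]
ee_rot: [0.529, 0.47, 0.528, -0.47]
force: [0.2, -0.4, -1.8]
grip_width: 0.195
t45.60 pos [659.1 -81.6 164.8] tcpx [ 0.001  0.    -1.   ] tcpy [0.993 0.117 0.001] F [ 0.2 -0.4 -1.8] T [ 0.32 -0.02  0.02] g 0.195 j [-0.3   0.68  1.13  0.    1.33 -0.42]
time_s: 45.85
eef_pos: [658.6, -81.3, 158.6]
ee_rot: [0.528, 0.47, 0.529, -0.47]
force: [0.3, 1.0, -4.1]
grip_width: 0.197
t45.85 pos [658.6 -81.3 158.6] tcpx [-0.001  0.001 -1.   ] tcpy [ 0.993  0.117 -0.001] F [ 0.3  1.  -4.1] T [ 0.24 -0.13 -0.04] g 0.197 j [-0.3   0.69  1.13  0.    1.32 -0.42]
```

```bash
python3 -m jog '[[[0.005,0,0,0,0,0],[0.003,0,0,0,0,0],[0,0,0,0,0,0]]]'; python3 -m jog '[[[0.003,0,0,0,0,0],[0,0,0,0,0,0]]]';python3 -c "
from h import *
st()"; python3 -m jog '[[[0.002,0,0,0,0,0],[0,0,0,0,0,0]]]'; python3 -c "
from h import *
st()"
```

```text
time_s: 46.22
eef_pos: [658.8, -81.2, 151.1]
ee_rot: [0.528, 0.47, 0.529, -0.47]
force: [0.7, 3.5, -3.0]
grip_width: 0.197
time_s: 46.48
eef_pos: [659.2, -80.9, 149.9]
ee_rot: [0.529, 0.47, 0.528, -0.469]
force: [-1.1, 6.6, 6.7]
grip_width: 0.195
t46.48 pos [659.2 -80.9 149.9] tcpx [ 0.002  0.    -1.   ] tcpy [0.993 0.117 0.002] F [-1.1  6.6  6.7] T [ 0.58  0.66 -0.35] g 0.195 j [-0.3   0.69  1.14  0.    1.3  -0.42]
time_s: 46.72
eef_pos: [659.5, -80.9, 146.9]
ee_rot: [0.529, 0.47, 0.528, -0.469]
force: [1.6, 5.4, 0.4]
grip_width: 0.196
t46.73 pos [659.5 -80.9 146.9] tcpx [ 0.002  0.001 -1.   ] tcpy [0.993 0.118 0.002] F [1.6 5.4 0.4] T [ 0.94 -0.47 -0.03] g 0.196 j [-0.3   0.7   1.15  0.    1.3  -0.42]
```

```bash
python3 -m jog '[[[0.001,0,-0.0007,0,0,0],[0,0,0,0,0,0]]]'; python3 -c "
from h import *
st()"; python3 -m jog '[[[0.001,0,0,0,0,0],[0,0,0,0,0,0],[0,0,0,0,0,0]]]';python3 -c "
from h import *
st()"
```

```text
time_s: 46.98
eef_pos: [659.5, -80.7, 146.5]
ee_rot: [0.53, 0.47, 0.528, -0.469]
force: [0.5, 5.3, 5.3]
grip_width: 0.192
t46.98 pos [659.5 -80.7 146.5] tcpx [ 0.003 -0.001 -1.   ] tcpy [0.993 0.118 0.003] F [0.5 5.3 5.3] T [ 0.51 -0.28  0.03] g 0.192 j [-0.3   0.7   1.15  0.    1.3  -0.42]
time_s: 47.35
eef_pos: [659.5, -80.6, 146.3]
ee_rot: [0.53, 0.47, 0.528, -0.469]
force: [-1.1, 7.8, 9.4]
grip_width: 0.197
t47.35 pos [659.5 -80.6 146.3] tcpx [ 0.003 -0.001 -1.   ] tcpy [0.993 0.118 0.003] F [-1.1  7.8  9.4] T [ 0.53  0.03 -0.  ] g 0.197 j [-0.3   0.7   1.15  0.    1.29 -0.42]
```

```bash
python3 -m jog '[[[0,0,0,0,0,0],[0,0,0,0,0,0],[0,0,0,0,0,0]]]' 200 60; python3 -c "
from h import *
need([658.5,-81.9,143],np.radians(6.7))
c=cam('side');crop(c['image'],200,150,360,270,5,'pics/s2.png')"
```

```text
time_s: 47.72
eef_pos: [659.4, -81.3, 144.8]
ee_rot: [0.529, 0.47, 0.528, -0.47]
force: [4.7, 0.2, 2.9]
grip_width: 0.217
t47.73 pos [659.4 -81.3 144.8] tcpx [ 0.002 -0.001 -1.   ] tcpy [0.993 0.117 0.002] F [4.7 0.2 2.9] T [ 0.16 -0.85  0.01] g 0.217 j [-0.3   0.7   1.15 -0.    1.29 -0.42]
tool shift [ 0.0018 -0.0009  0.0005]
 turn (tool)  [ 0.0002  0.001  -0.0021]
 turn (tool)  [-3.1414e+00  3.3000e-03  1.6000e-03]
```

View pics/s2.png

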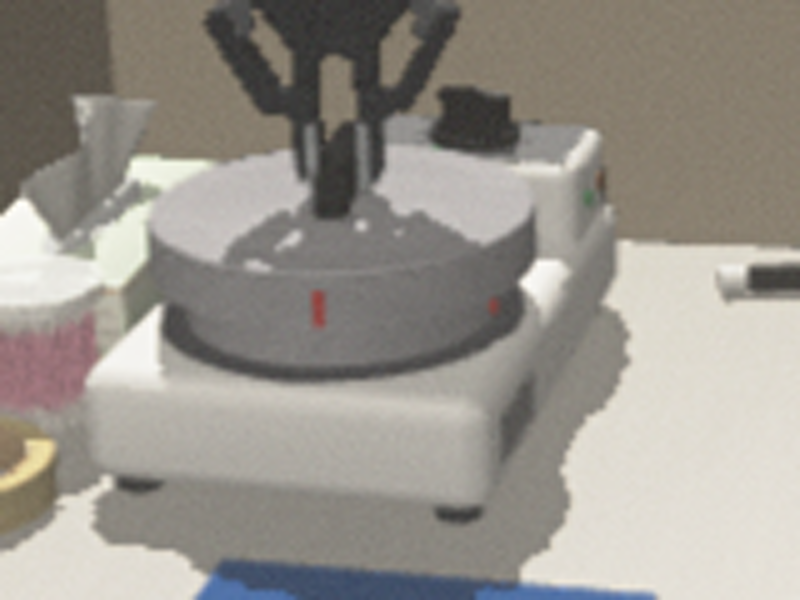

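```bash
python3 -m jog '[[[0,0,0,0,0,0],[0,0,0,0,0,0],[0.0015,0,0.0005,0,0,0],[0,0,0,0,0,0]]]' 160 60; python3 -c "
from h import *
need([658.5,-81.9,143],np.radians(6.7))
c=cam('wrist');cv2.imwrite('pics/w20.png',c['image'][:,:,::-1])"
```

```text
time_s: 48.28
eef_pos: [658.6, -81.5, 142.4]
ee_rot: [0.528, 0.47, 0.529, -0.47]
force: [-0.7, 0.2, -0.4]
grip_width: 0.369
t48.27 pos [658.6 -81.5 142.4] tcpx [-0.001  0.    -1.   ] tcpy [ 0.993  0.117 -0.001] F [-0.7  0.2 -0.4] T [-0.04 -0.04  0.06] g 0.369 j [-0.3   0.7   1.15 -0.    1.29 -0.42]
tool shift [-0.0006 -0.0001  0.0004]
 turn (tool)  [ 0.0004 -0.0002  0.0008]
 turn (tool)  [-3.1412e+00 -1.3000e-03 -3.0000e-04]
```

View pics/w20.png

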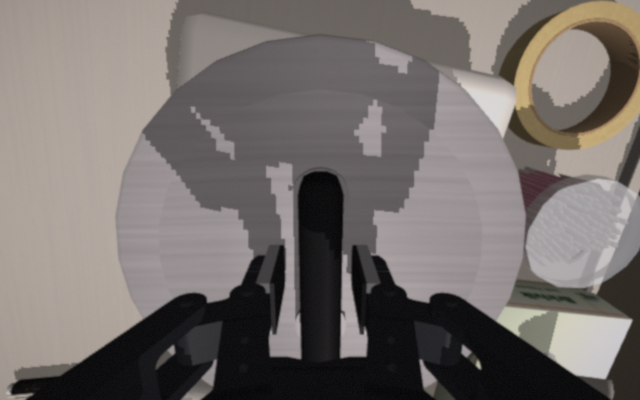

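```bash
python3 -m jog '[[[0,0,0,0,0,0],[0,0,0,0,0,0],[0,0,0,0,0,0],[0,0,0,0,0,0],[0,0,0,0,0,0],[0,0,0,0,0,0]]]' 255 60; python3 -c "
from h import *
st()"; python3 -m jog '[[[0,0,0,-0.04,0,0],[0,0,0,-0.06,0,0],[0,0,0,0,0,0]]]' ; python3 -c "
from h import *
st()"
```

```text
time_s: 49.08
eef_pos: [659.1, -81.2, 143.0]
ee_rot: [0.529, 0.47, 0.528, -0.47]
force: [3.8, 3.5, 2.5]
grip_width: 0.201
t49.08 pos [659.1 -81.2 143. ] tcpx [ 0.001  0.    -1.   ] tcpy [0.993 0.117 0.001] F [3.8 3.5 2.5] T [ 0.51 -0.59  0.05] g 0.201 j [-0.3   0.7   1.15  0.    1.29 -0.42]
time_s: 49.45
eef_pos: [658.7, -81.1, 143.0]
ee_rot: [0.551, 0.443, 0.551, -0.443]
force: [1.1, 4.9, 2.4]
grip_width: 0.201
t49.45 pos [658.7 -81.1 143. ] tcpx [-0.  0. -1.] tcpy [0.977 0.215 0.   ] F [1.1 4.9 2.4] T [ 0.64 -0.21  0.15] g 0.201 j [-0.3   0.7   1.15  0.    1.29 -0.52]
```

```bash
python3 -m jog '[[[0,0,0,-0.1,0,0],[0,0,0,-0.1,0,0],[0,0,0,-0.1,0,0],[0,0,0,-0.1,0,0],[0,0,0,0,0,0]]]' ; python3 -c "
from h import *
st()";python3 -m jog '[[[0,0,0,-0.1,0,0],[0,0,0,-0.1,0,0],[0,0,0,-0.1,0,0],[0,0,0,-0.1,0,0],[0,0,0,0,0,0]]]' ; python3 -c "
from h import *
st()"
```

```text
time_s: 50.08
eef_pos: [658.7, -81.4, 143.0]
ee_rot: [0.628, 0.325, 0.628, -0.325]
force: [0.5, 2.9, 2.7]
grip_width: 0.198
t50.08 pos [658.7 -81.4 143. ] tcpx [-0. -0. -1.] tcpy [ 0.816  0.578 -0.   ] F [0.5 2.9 2.7] T [ 0.4  -0.09  0.33] g 0.198 j [-0.3   0.7   1.15 -0.    1.29 -0.92]
time_s: 50.7
eef_pos: [658.7, -81.8, 143.0]
ee_rot: [0.68, 0.194, 0.68, -0.194]
force: [-0.2, 0.9, 4.7]
grip_width: 0.199
t50.70 pos [658.7 -81.8 143. ] tcpx [-0.    -0.001 -1.   ] tcpy [ 0.528  0.849 -0.001] F [-0.2  0.9  4.7] T [0.12 0.1  0.38] g 0.199 j [-0.3   0.7   1.15 -0.    1.29 -1.31]
```

```bash
python3 -m jog '[[[0,0,0,-0.08,0,0],[0,0,0,-0.08,0,0],[0,0,0,-0.08,0,0],[0,0,0,-0.08,0,0],[0,0,0,0,0,0]]]' ; python3 -c "
from h import *
st()";python3 -m jog '[[[0,0,0,-0.03,0,0],[0,0,0,-0.03,0,0],[0,0,0,-0.02,0,0],[0,0,0,0,0,0]]]' ; python3 -c "
from h import *
st()"
```

```text
time_s: 51.32
eef_pos: [658.8, -82.0, 143.0]
ee_rot: [0.702, 0.083, 0.702, -0.084]
force: [-0.6, -1.7, 3.9]
grip_width: 0.202
t51.33 pos [658.8 -82.  143. ] tcpx [ 0.    -0.001 -1.   ] tcpy [ 0.235  0.972 -0.001] F [-0.6 -1.7  3.9] T [-0.16 -0.05  0.24] g 0.202 j [-0.3   0.7   1.15 -0.    1.29 -1.63]
time_s: 51.82
eef_pos: [658.9, -81.5, 143.0]
ee_rot: [0.705, 0.054, 0.705, -0.054]
force: [0.1, -1.1, 4.7]
grip_width: 0.197
t51.83 pos [658.9 -81.5 143. ] tcpx [ 0. -0. -1.] tcpy [ 0.152  0.988 -0.   ] F [ 0.1 -1.1  4.7] T [-0.18 -0.09 -0.21] g 0.197 j [-0.3   0.7   1.15 -0.    1.29 -1.72]
```

```bash
for i in 1 ; do python3 -m jog '[[[0,0,0,-0.015,0,0],[0,0,0,-0.015,0,0],[0,0,0,0,0,0]]]' ; python3 -c "
from h import *
st()";done;  python3 -m jog '[[[0,0,0,-0.012,0,0],[0,0,0,0,0,0]]]' ; python3 -c "
from h import *
st()"
```

```text
time_s: 52.2
eef_pos: [658.9, -81.4, 143.0]
ee_rot: [0.706, 0.043, 0.706, -0.044]
force: [0.4, 0.2, 4.5]
grip_width: 0.197
t52.20 pos [658.9 -81.4 143. ] tcpx [ 0. -0. -1.] tcpy [ 0.123  0.992 -0.   ] F [0.4 0.2 4.5] T [-0.15 -0.07 -0.24] g 0.197 j [-0.3   0.7   1.15 -0.    1.29 -1.75]
time_s: 52.45
eef_pos: [658.9, -81.4, 143.0]
ee_rot: [0.706, 0.039, 0.706, -0.039]
force: [-0.1, -0.1, 5.0]
grip_width: 0.197
t52.45 pos [658.9 -81.4 143. ] tcpx [ 0. -0. -1.] tcpy [ 0.111  0.994 -0.   ] F [-0.1 -0.1  5. ] T [-0.09 -0.05 -0.31] g 0.197 j [-0.3   0.7   1.15  0.    1.29 -1.76]
```

Yaw 83.6°, torque still free (‑0.24…‑0.31). Approaching the stop with tiny steps.

```bash
python3 -m jog '[[[0,0,0,-0.01,0,0],[0,0,0,0,0,0]]]' ; python3 -c "
from h import *
st()";  python3 -m jog '[[[0,0,0,-0.01,0,0],[0,0,0,0,0,0]]]' ; python3 -c "
from h import *
st()"
```

```text
time_s: 52.7
eef_pos: [658.9, -81.4, 143.0]
ee_rot: [0.706, 0.036, 0.706, -0.036]
force: [1.2, 0.2, 4.7]
grip_width: 0.194
t52.70 pos [658.9 -81.4 143. ] tcpx [ 0. -0. -1.] tcpy [ 0.101  0.995 -0.   ] F [1.2 0.2 4.7] T [-0.12 -0.01 -0.28] g 0.194 j [-0.3   0.7   1.15  0.    1.29 -1.77]
time_s: 52.95
eef_pos: [658.9, -81.4, 143.0]
ee_rot: [0.707, 0.032, 0.706, -0.032]
force: [-0.4, 0.5, 5.1]
grip_width: 0.195
t52.95 pos [658.9 -81.4 143. ] tcpx [ 0. -0. -1.] tcpy [ 0.091  0.996 -0.   ] F [-0.4  0.5  5.1] T [-0.1  -0.06 -0.29] g 0.195 j [-0.3   0.7   1.15  0.    1.29 -1.78]
```

```bash
python3 -m jog '[[[0,0,0,-0.01,0,0],[0,0,0,0,0,0]]]' ; python3 -c "
from h import *
st()";  python3 -m jog '[[[0,0,0,-0.008,0,0],[0,0,0,0,0,0]]]' ; python3 -c "
from h import *
st()"
```

```text
time_s: 53.2
eef_pos: [659.0, -81.2, 143.0]
ee_rot: [0.707, 0.029, 0.706, -0.029]
force: [0.0, 0.5, 4.8]
grip_width: 0.194
t53.20 pos [659.  -81.2 143. ] tcpx [ 0.001  0.    -1.   ] tcpy [0.082 0.997 0.   ] F [0.  0.5 4.8] T [ 0.01 -0.14 -0.55] g 0.194 j [-0.3   0.7   1.15  0.    1.29 -1.79]
time_s: 53.45
eef_pos: [659.1, -81.0, 143.0]
ee_rot: [0.707, 0.026, 0.706, -0.026]
force: [3.2, 2.7, 4.3]
grip_width: 0.199
t53.45 pos [659.1 -81.  143. ] tcpx [ 0.001  0.001 -1.   ] tcpy [0.074 0.997 0.001] F [3.2 2.7 4.3] T [ 0.3  -0.35 -0.75] g 0.199 j [-0.3   0.7   1.15  0.    1.29 -1.8 ]
```

```bash
python3 -m jog '[[[0,0,0,-0.005,0,0],[0,0,0,0,0,0]]]' ; python3 -c "
from h import *
st()
c=cam('side');crop(c['image'],200,150,360,270,5,'pics/s3.png')"
```

```text
time_s: 53.7
eef_pos: [659.2, -80.8, 143.0]
ee_rot: [0.707, 0.025, 0.706, -0.024]
force: [3.7, 3.9, 5.4]
grip_width: 0.192
t53.70 pos [659.2 -80.8 143. ] tcpx [ 0.001  0.001 -1.   ] tcpy [0.069 0.998 0.001] F [3.7 3.9 5.4] T [ 0.57 -0.48 -0.89] g 0.192 j [-0.3   0.7   1.15  0.    1.29 -1.8 ]
```

View pics/s3.png

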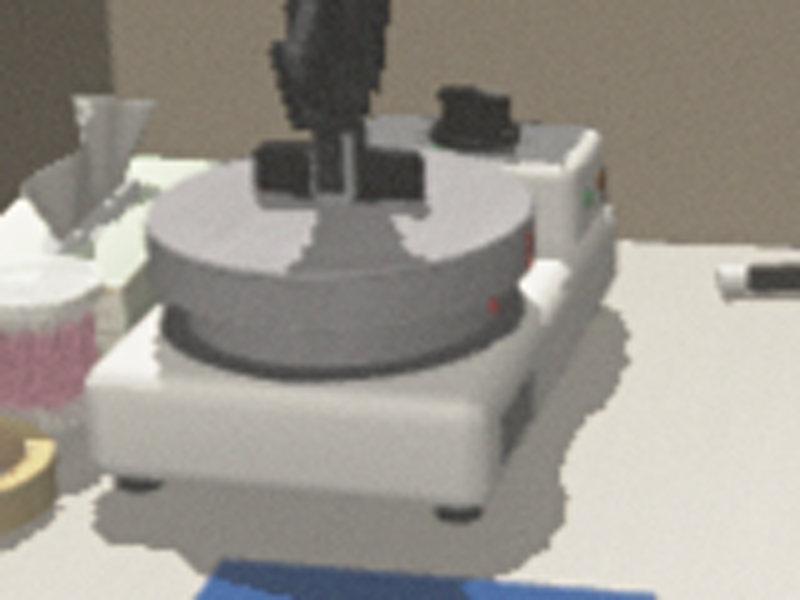

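```bash
python3 -m jog '[[[0,0,0,0,0,0],[0,0,0,0,0,0],[0,0,0,0,0,0],[0,0,0,0,0,0],[-0.03,0,0,0,0,0],[-0.05,0,0,0,0,0],[-0.02,0,0,0,0,0],[0,0,0,0,0,0]]]' 0 60; python3 -c "
from h import *
st()
need([560,-240,240])
c=cam('wrist');cv2.imwrite('pics/w21.png',c['image'][:,:,::-1])"
```

```text
time_s: 54.75
eef_pos: [659.2, -81.6, 244.1]
ee_rot: [0.708, 0.024, 0.706, -0.024]
force: [-0.1, 0.4, -0.2]
grip_width: 1.004
t54.75 pos [659.2 -81.6 244.1] tcpx [ 0.003 -0.001 -1.   ] tcpy [ 0.068  0.998 -0.001] F [-0.1  0.4 -0.2] T [-0.04 -0.03  0.02] g 1.004 j [-0.3   0.63  1.   -0.    1.5  -1.8 ]
t54.75 pos [659.2 -81.6 244.1] tcpx [ 0.003 -0.001 -1.   ] tcpy [ 0.068  0.998 -0.001] F [-0.1  0.4 -0.2] T [-0.04 -0.03  0.02] g 1.004 j [-0.3   0.63  1.   -0.    1.5  -1.8 ]
tool shift [ 0.004  -0.1648 -0.0881]
```

View pics/w21.png

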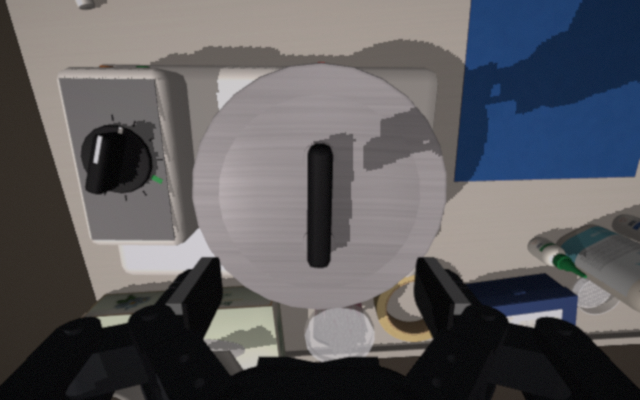

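```bash
python3 -m jog '[[[0,-0.0405,-0.008,0,0,0],[0,-0.0405,-0.008,0,0,0],[0,-0.0405,-0.008,0,0,0],[0,-0.0405,-0.007,0,0,0],[0,0,0,0.1,0,0],[0,0,0,0.11,0,0],[0,0,0,0,0,0],[0,0,0,0,0,0]]]' 120 40; python3 -c "
from h import *
st()
c=cam('wrist');crop(c['image'],220,100,420,250,4,'pics/w22.png')"
```

```text
time_s: 55.8
eef_pos: [616.7, -240.7, 241.9]
ee_rot: [0.7, 0.098, 0.701, -0.097]
force: [-0.5, -0.2, 1.8]
grip_width: 0.527
t55.80 pos [ 616.7 -240.7  241.9] tcpx [-0.001  0.001 -1.   ] tcpy [0.273 0.962 0.   ] F [-0.5 -0.2  1.8] T [ 0.03 -0.04  0.03] g 0.527 j [-0.55  0.63  1.01 -0.    1.5  -1.84]
```

View pics/w22.png

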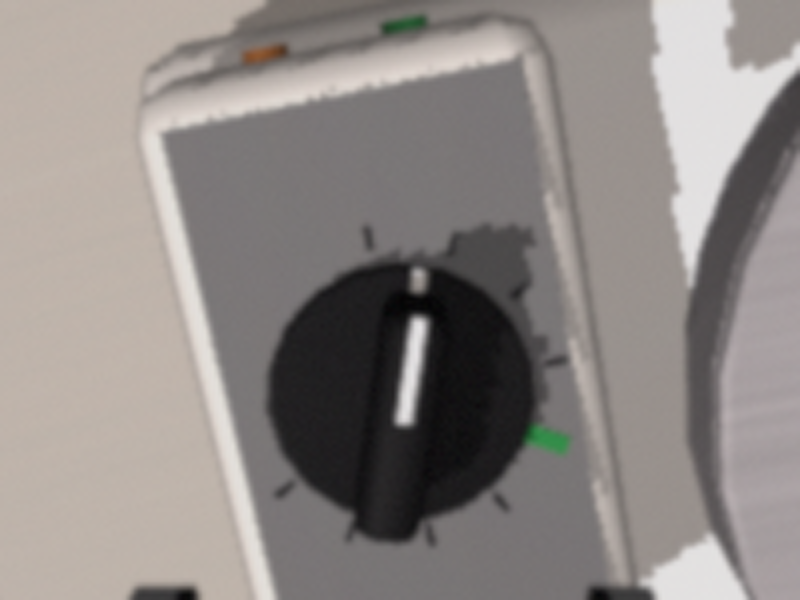

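```bash
python3 - <<'E'
from h import *
c=load("wrist")
P=lambda u,v,z:px2w(c,220+u/4-.4,100+v/4-.4,z)[:2]
a=P(420,322,145);b=P(403,422,145);e=P(387,532,145);print("line",a,b,e,np.degrees(np.arctan2(*(a-e)[::-1])),np.degrees(np.arctan2(*(a-b)[::-1])))
for z in(119,123,127): print("disc",z,P(400,391,z))
print("tick0",P(367,237,115),"green",P(548,440,115), P(528,435,115),P(569,446,115))
f=P(413,300,145);r=P(388,540,145);print("bar",f,r,(f+r)/2,np.linalg.norm(f-r))
for t in((367,237),(453,245),(520,290),(557,361),(501,503),(431,537),(350,535),(285,489)): print(P(*t,115))
E
```

```text
line [ 597.21135571 -231.86033554] [ 614.58893715 -239.93555974] [ 634.77950782 -248.76051127] 155.779221405611 155.0760807250381
disc 119 [ 615.84282726 -240.71311987]
disc 123 [ 614.74453163 -240.42709254]
disc 127 [ 613.646236   -240.14106522]
tick0 [ 584.25704996 -238.66355042] green [ 635.68792211 -214.03344273] [ 633.47589441 -217.79984354] [ 638.17719366 -210.10852519]
bar [ 592.96447599 -231.99049088] [ 636.40049159 -249.0245682 ] [ 614.68248379 -240.50752954] 46.656695571725656
[ 584.25704996 -238.66355042]
[ 590.51623122 -222.49945792]
[ 603.0883777  -211.81623131]
[ 619.57984938 -208.14051837]
[ 646.64455626 -227.03965646]
[ 650.08024637 -243.42740842]
[ 644.89956664 -260.01040362]
[ 631.08225413 -270.32170767]
```

```bash
python3 - <<'E'
import numpy as np
q=np.array([[584.257,-238.66],[590.5,-222.5],[603.1,-211.8],[619.6,-208.1],[646.6,-227.0],[650.1,-243.4],[644.9,-260],[631.1,-270.3]])
A=np.c_[2*q,np.ones(8)];s=np.linalg.lstsq(A,(q**2).sum(1),rcond=None)[0]
c=s[:2];print(c,np.sqrt(s[2]+c@c))
g=np.array([635.7,-214.0])-c
for p in q: print(np.degrees(np.arctan2(*(p-c)[::-1])).round(1),end=' ')
print("green",np.degrees(np.arctan2(g[1],g[0])))
E
```

```text
[ 617.30996783 -241.12511193] 32.82268408164821
175.7 145.2 115.9 86.0 25.7 -4.0 -34.4 -64.7 green 55.86387790563474
```

```bash
python3 -m jog '[[[0,0,0,0.115,0,0],[0.05,0,0,0,0,0],[0.035,0,0,0,0,0],[0.015,0,0,0,0,0],[0,0,0,0,0,0],[0,0,0,0,0,0]]]'; python3 -c "
from h import *
need([616.3,-240.9,137],np.radians(67))
c=cam('wrist');cv2.imwrite('pics/w23.png',c['image'][:,:,::-1])"
```

```text
time_s: 56.6
eef_pos: [617.5, -241.3, 144.6]
ee_rot: [0.694, 0.138, 0.693, -0.138]
force: [0.1, -0.2, 0.2]
grip_width: 0.526
t56.60 pos [ 617.5 -241.3  144.6] tcpx [ 0.002 -0.002 -1.   ] tcpy [ 0.383  0.924 -0.   ] F [ 0.1 -0.2  0.2] T [-0.03 -0.01  0.  ] g 0.526 j [-0.55  0.69  1.16 -0.    1.29 -1.73]
tool shift [ 0.0076 -0.0001 -0.0012]
 turn (tool)  [0.0084 0.0028 0.0005]
 turn (tool)  [-3.1332e+00 -7.0000e-04  4.4000e-03]
```

View pics/w23.png

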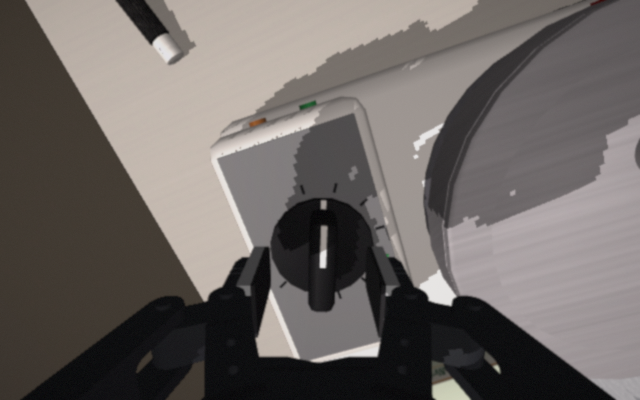

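```bash
python3 -m jog '[[[0.006,0,0,0,0,0],[0,0,0,0,0,0],[0,0,0,0,0,0]]]'; python3 -m jog '[[[0,0,0,0,0,0],[0,0,0,0,0,0],[0,0,0,0,0,0],[0,0,0,0,0,0],[0,0,0,0,0,0],[0,0,0,0,0,0]]]' 255 30; python3 -c "
from h import *
st()"
```

```text
time_s: 57.02
eef_pos: [616.8, -240.9, 136.9]
ee_rot: [0.694, 0.138, 0.693, -0.138]
force: [0.8, -0.5, 0.2]
grip_width: 0.532
time_s: 57.78
eef_pos: [617.3, -239.4, 137.2]
ee_rot: [0.694, 0.139, 0.693, -0.137]
force: [1.8, 7.3, 2.5]
grip_width: 0.142
t57.77 pos [ 617.3 -239.4  137.2] tcpx [ 0.001  0.002 -1.   ] tcpy [0.383 0.924 0.002] F [1.8 7.3 2.5] T [ 1.05 -0.27 -0.03] g 0.142 j [-0.55  0.7   1.17  0.    1.28 -1.73]
```

```bash
python3 -m jog '[[[0,0.0018,0,0,0,0],[0,0,0,0,0,0]]]'; python3 -c "
from h import *
st()"; python3 -m jog '[[[0,0,0,0.1,0,0],[0,0,0,0.1,0,0],[0,0,0,0.1,0,0],[0,0,0,0.1,0,0],[0,0,0,0.1,0,0],[0,0,0,0.1,0,0],[0,0,0,0,0,0]]]';python3 -c "
from h import *
st()"
```

```text
time_s: 58.02
eef_pos: [617.4, -239.2, 137.2]
ee_rot: [0.693, 0.138, 0.694, -0.138]
force: [-2.9, 1.4, 4.4]
grip_width: 0.144
t58.02 pos [ 617.4 -239.2  137.2] tcpx [-0. -0. -1.] tcpy [ 0.383  0.924 -0.   ] F [-2.9  1.4  4.4] T [0.17 0.45 0.02] g 0.144 j [-0.55  0.7   1.16 -0.    1.28 -1.72]
time_s: 58.9
eef_pos: [617.8, -238.7, 137.2]
ee_rot: [0.622, 0.337, 0.622, -0.336]
force: [-0.6, 6.7, 4.5]
grip_width: 0.143
t58.90 pos [ 617.8 -238.7  137.2] tcpx [ 0.001  0.001 -1.   ] tcpy [0.837 0.547 0.001] F [-0.6  6.7  4.5] T [ 0.78  0.11 -0.01] g 0.143 j [-0.55  0.7   1.16  0.    1.28 -1.12]
```

```bash
python3 -m jog '[[[0,0,0,0.1,0,0],[0,0,0,0.1,0,0],[0,0,0,0.1,0,0],[0,0,0,0.1,0,0],[0,0,0,0.1,0,0],[0,0,0,0.1,0,0],[0,0,0,0,0,0]]]';python3 -c "
from h import *
st()";  python3 -m jog '[[[0,0,0,0.1,0,0],[0,0,0,0.1,0,0],[0,0,0,0.1,0,0],[0,0,0,0.1,0,0],[0,0,0,0.1,0,0],[0,0,0,0.05,0,0],[0,0,0,0,0,0],[0,0,0,0,0,0]]]';python3 -c "
from h import *
s=st();y=rot(s['ee_rot'])[:,1];print(np.degrees(np.arctan2(y[1],y[0])))
c=cam('wrist');crop(c['image'],180,130,460,340,2.85,'pics/w24.png')"
```

```text
time_s: 59.78
eef_pos: [618.4, -238.4, 137.2]
ee_rot: [0.495, 0.506, 0.494, -0.504]
force: [3.6, 6.1, 3.9]
grip_width: 0.142
t59.77 pos [ 618.4 -238.4  137.2] tcpx [ 0.002  0.001 -1.   ] tcpy [ 1.    -0.021  0.002] F [3.6 6.1 3.9] T [ 0.99 -0.53 -0.08] g 0.142 j [-0.55  0.7   1.16  0.    1.28 -0.52]
time_s: 60.78
eef_pos: [618.9, -238.6, 137.2]
ee_rot: [0.34, 0.622, 0.339, -0.619]
force: [8.1, 5.4, 2.8]
grip_width: 0.144
t60.77 pos [ 618.9 -238.6  137.2] tcpx [ 0.004  0.001 -1.   ] tcpy [ 0.842 -0.54   0.003] F [8.1 5.4 2.8] T [ 0.93 -1.12 -0.06] g 0.144 j [-0.55  0.7   1.16  0.    1.27  0.02]
-32.66074714944812
```

View pics/w24.png

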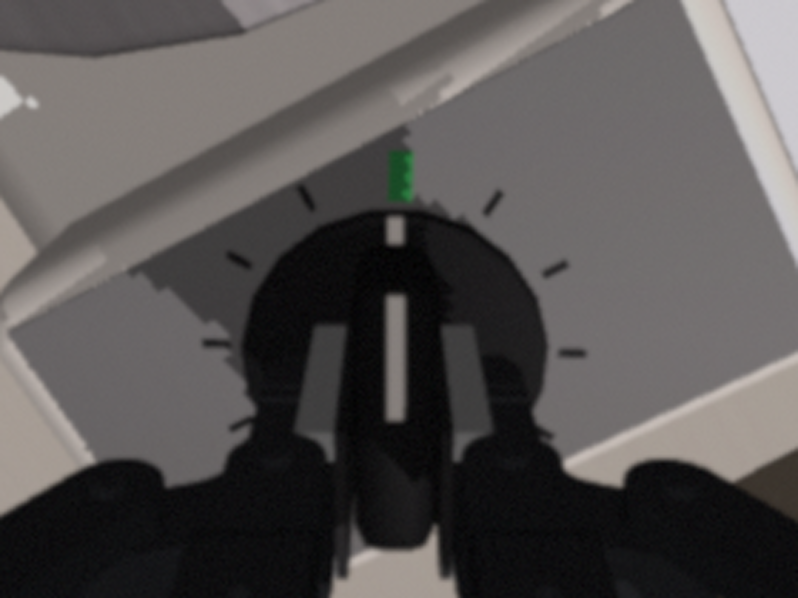

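```bash
python3 -m jog '[[[0,0,0,0.027,0,0],[0,0,0,0,0,0],[0,0,0,0,0,0]]]';python3 -c "
from h import *
s=st();y=rot(s['ee_rot'])[:,1];print(np.degrees(np.arctan2(y[1],y[0])))"; python3 -m jog '[[[0,0,0,0,0,0],[0,0,0,0,0,0],[0,0,0,0,0,0]]]' 170; python3 -m jog '[[[0,0,0,0,0,0],[-0.03,0,0,0,0,0],[-0.05,0,0,0,0,0],[-0.03,0,0,0,0,0],[0,0,0,0,0,0],[0,0,0,0,0,0]]]' 120; python3 -c "
from h import *
st()
c=cam('wrist');crop(c['image'],180,90,460,300,2.85,'pics/w25.png')"
```

```text
time_s: 61.2
eef_pos: [619.0, -238.6, 137.2]
ee_rot: [0.331, 0.626, 0.33, -0.623]
force: [8.7, 5.4, 1.3]
grip_width: 0.147
t61.20 pos [ 619.  -238.6  137.2] tcpx [ 0.004  0.001 -1.   ] tcpy [ 0.827 -0.562  0.003] F [8.7 5.4 1.3] T [ 0.95 -1.17 -0.06] g 0.147 j [-0.55  0.7   1.16  0.    1.27  0.05]
-34.20095830284146
time_s: 61.58
eef_pos: [617.3, -239.5, 136.6]
ee_rot: [-0.33, -0.625, -0.33, 0.625]
force: [0.4, -0.3, 0.4]
grip_width: 0.332
time_s: 62.32
eef_pos: [617.1, -239.1, 245.4]
ee_rot: [-0.329, -0.625, -0.331, 0.626]
force: [0.5, 0.3, -1.1]
grip_width: 0.527
t62.33 pos [ 617.1 -239.1  245.4] tcpx [-0.002  0.001 -1.   ] tcpy [ 0.826 -0.564 -0.002] F [ 0.5  0.3 -1.1] T [0.05 0.01 0.02] g 0.527 j [-0.55  0.63  1.01 -0.    1.51  0.05]
```

View pics/w25.png

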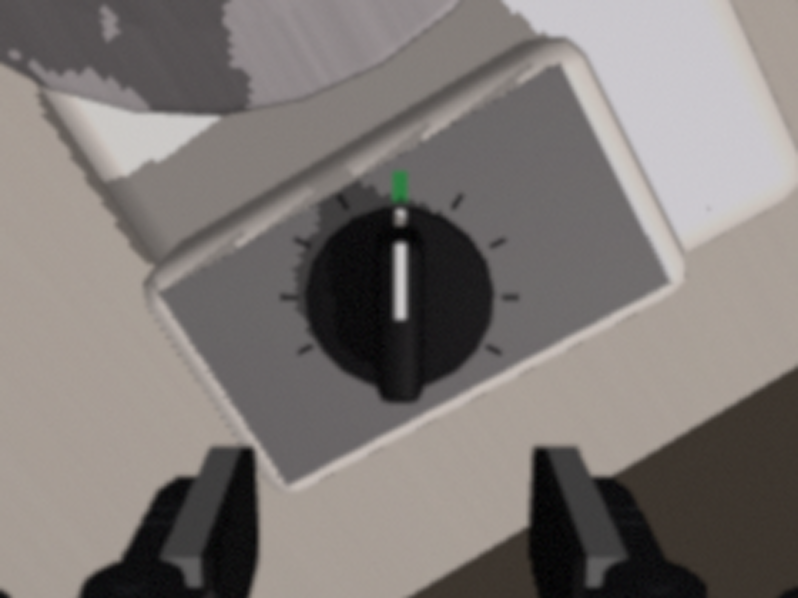

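```bash
python3 -m jog '[[[-0.01,-0.041,0.028,0,0,0],[0,-0.041,0.028,0,0,0],[0,-0.041,0.028,0,0,0],[0,-0.041,0.028,0,0,0],[0,0,0,0,0,0],[0,0,0,0,0,0]]]'; python3 -c "
from h import *
st()
c=cam('top');crop(c['image'],200,80,450,300,3,'pics/t5.png')
c=cam('side');crop(c['image'],180,140,420,320,3.3,'pics/s5.png')
c=cam('wrist');cv2.imwrite('pics/w26.png',c['image'][:,:,::-1])"
```

```text
time_s: 63.12
eef_pos: [419.2, -239.3, 256.4]
ee_rot: [0.33, 0.625, 0.33, -0.625]
force: [-0.1, 0.1, -0.3]
grip_width: 0.529
t63.12 pos [ 419.2 -239.3  256.4] tcpx [-0.  0. -1.] tcpy [ 0.825 -0.564 -0.   ] F [-0.1  0.1 -0.3] T [-0.01  0.04 -0.  ] g 0.529 j [-0.76  0.21  1.59  0.    1.34 -0.16]
```

View pics/t5.png

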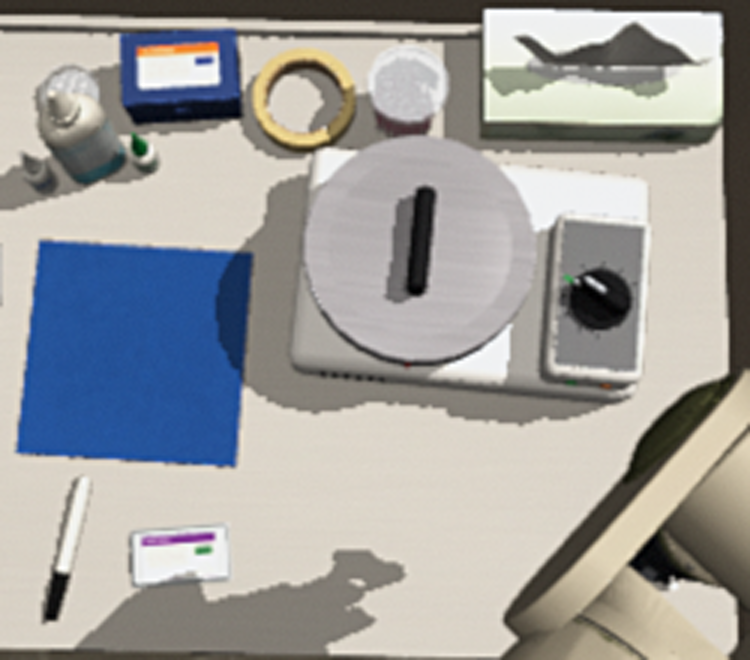

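View pics/s5.png

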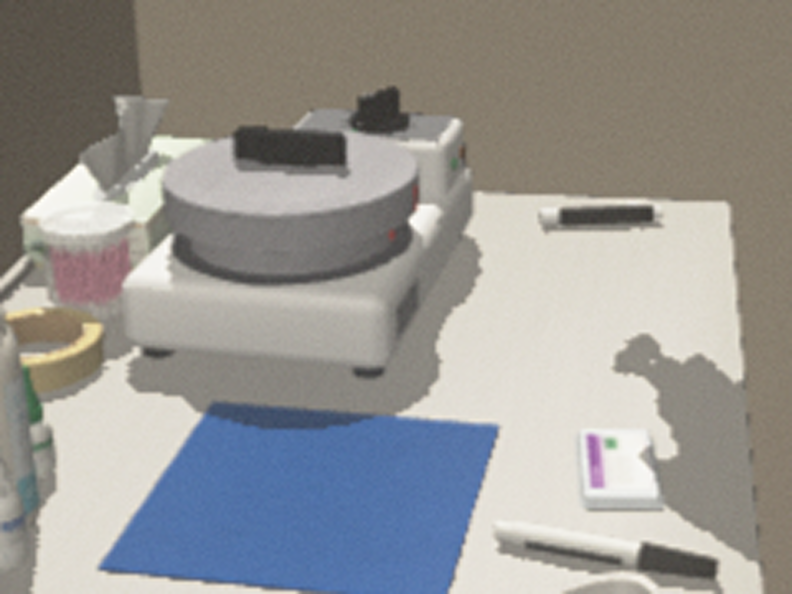

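View pics/w26.png

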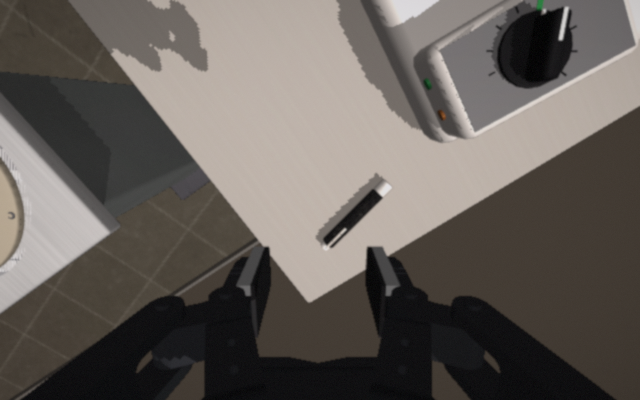

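```bash
python3 -c "
from rig import workorder
print(workorder.finish_job())"
```

```text
the job is handed in; nothing more can be done
None
```

The job was handed in after about 63 s of robot time. All four pairs of forceps present are in the steriliser, the lid is shut, and the timer is on the green mark.

- **Lid removal:** it gave freely clockwise (left-hand thread) at about 0.25 N m. I turned it about 77°, lifted it off and laid it right way up on the mat.
- **Forceps:** three lie side by side on the rack. The fourth lies flat across them, because the fingers had no room to set it down beside the others. A wrist picture showed all four inside before the lid went back on.
- **Lid refit:** it first stopped about 1 mm high, so I let go, and it settled. I regripped it and screwed it anticlockwise to the stop, with torque rising from about 0.3 to 0.9 N m. Its bar ended at about -4° in the world frame, within 0.5° of the steriliser's own axis (-4.3°). The side picture shows the two red lines in line with each other, though I had no straight-on close-up of them.
- **Timer:** I turned it last. In the close-up the pointer lines up with the green mark.

In the last top and side pictures nothing else looked moved, and no forceps were left on the worktop. No check failed other than the brief seating stop.

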